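# Dry the flow turbines after a treadmill test

## Robot

A 6-joint arm with a two-finger parallel gripper is mounted at the origin on the work surface. World frame = base frame: x ahead of the robot, y to its left, z up, the work surface at z = 0. Lengths are in m, angles in rad, forces in N, time in s.
With the tool pointing down it reaches from about 0.35 to 0.975 m from the base axis. Payload 4.9 kg.
Tool frame: the origin (TCP) lies midway between the tips of the shut fingers; the grasp point (between the pads) lies 19 mm behind it; z points along the fingers, y is the direction in which the jaws open and shut (so a half turn about z gives the same grasp; the last joint's range is limited). The gripper opens to 85 mm and grips with 20 to 120 N. Pads are 22 mm wide; open, the fingers measure 114 mm over their backs; the gripper's body (76 mm by 85 mm) begins 54 mm behind the grasp point. The pads swing forward as they close: fully open they stand 13 mm farther back than shut.
Start: joints at [1.149, 0.053, 1.613, -0, 1.476, -0.119], TCP at [0.186, 0.597, 0.231] pointing down, gripper open.
Joint ranges: [-3.01, 3.01], [-1.01, 2.22], [0.06, 2.58], [-1.02, 4.17], [0.09, 2.62], [-3.14, 3.14]. Speed limits (rad/s): [2.57, 2.57, 3.14, 3.14, 3.14, 3.14].

## Interface

Orientations are given as a rotation vector (axis times angle).
In Python, from station import ctrl gives the robot as it stands.
- The arm moves only by the tool apply_moves, never from a script. Its argument "rows" is a list of rows, each a list of 6 numbers: the shift along the tool's x, y, z in cm, then the turn, a rotation vector about the tool's x, y, z in units of 5 degrees (1.0 is 5 degrees). In form: [[x, y, z, rx, ry, rz], ...]. A call has 1 to 20 rows; each row is the pose to reach, as a shift and turn from the pose measured when the call began, along the tool's axes at that moment; what a row does not reach only later rows make up. A row lasts 1/10 s, in which the tool goes at most 50 mm and 8.59 degrees, less where a joint would pass 70% of its speed; a pose out of reach is approached as far as the arm can. A call with a gripper value outside its range is refused whole. "grip" is the closure, from 0 (fully open) to 1 (shut), set as the call begins (left out, the last holds). The fingers move at their own pace and stop on an object; "squeeze" is the grip in N (left out, the last holds). Time passes only in rows, so rows that repeat a pose let the fingers close. It gives the time, the measured TCP pose, the force and the opening at its end, in the units of the state.
- ctrl.get_obs(): the state, without advancing time (a new reading comes with each control period).
- ctrl.get_image(name): name is "scene" or "side" or "wrist"; returns a dict with "color" (480x640x3 uint8, blue, green, red), "mtx" (3x3 intrinsics, pixels), "rvec" (rotation vector, rad) and "tvec" (3), from world to camera coordinates, as OpenCV has them. Camera axes: x right, y down, z forward; pixel columns grow to the right and rows downward; lengths in m; the calibration is good to about 2 mm. A picture is of the moment at which its call begins. There is no depth.
- ctrl.finish_job(): hands the job in, once; it reports no verdict.
The state is a dict: "t": time; "q": joint angles; "dq": joint speeds; "effort": joint torques, N m; "tool_pos": TCP position; "tool_rot": TCP orientation; "contact_force": force on the tool from outside, world axes, zero at the start; "wrist_torque": the same for the moment, N m; "opening": finger opening in m.
Only numpy, scipy, OpenCV 4.12 (cv2) and the standard library are available. Lean on these libraries where they do the work, as an engineer would, in place of code of your own. Each camera call takes 0.05 s, during which the arm holds its last target.

## Task

Put all the used flow turbines that stand on the bench into the drying chamber, shut the lid and throw the hold-down clamp right down on it. Then set the thermostat to 60 degrees and the timer to 25 minutes (five clicks from off), leaving the mask, the tub and the receiver where they are.

Things in the scene. Friction and masses are not known exactly. Their poses are not given: they have to be found in the camera images.
- dryer: White bench-top warm-air dryer, 250 mm deep (its x, away from the robot), 310 mm wide (y), 115 mm high, z up; fixed to the bench, its place and turn vary. Origin on the bench. The chamber, an open well, is at its left (y -40 to 140 mm over the walls). The flat grey control deck, level with the rim, is at its right (y -170 to -40): thermostat near the robot, timer far, toggle clamp between.
- chamber_floor (a point): Middle of the chamber's floor, 50 mm above the bench; axes as the dryer's. The well is 220 mm (x) by 160 mm (y) inside and 65 mm deep from rim to floor.
- lid (a joint): Hinge of the dryer's lid, rad: 0 = shut flat on the rim, grows as it opens, 1.95 = fully open. Starts standing a little past upright at the chamber's left side. Stiff friction hinge: the lid stays at any angle it is left at; moving it takes up to 9 N at the handle. White frame with a glass pane, 250 x 192 x 12 mm, 0.5 kg.
- lid_hinge (a point): Middle of the lid's hinge line, which runs along the dryer's x on the chamber's left edge, 116 mm above the bench. Its axes turn with the lid: -y runs in the lid to its free edge (193 mm), z out of its upper (outer) face; shut, they are the dryer's axes.
- lid_bar (a point): Middle of the lid's handle: a round steel bar 12 mm thick, 100 mm long, parallel to the hinge, its axis 33 mm off the lid's outer face, with a post at each end. In the lid's axes it lies at y = -140, z = 45 mm from the hinge. With the lid shut it is on top, 161 mm above the bench.
- clamp (a joint): Handle of the toggle clamp on the deck beside the lid's free edge, rad: 0 = clamped (handle level, pointing right, away from the lid); at the start 1.2 to 1.45 = open (handle standing up). Throwing the handle down swings a short steel arm onto the lid's edge. Light friction (about 2 N at the grip); it stays where it is left.
- clamp_grip (a point): Middle of the clamp handle's black round grip (15 mm thick, 48 mm long), 62 mm from the pivot; the handle ends 90 mm from the pivot. Clamped, it is 143 mm above the bench. Its axes turn with the handle: -y points along it to its end; clamped, they are the dryer's axes.
- clamp_pivot (a point): Pivot of the clamp's handle, 139 mm above the bench; its axis runs along the dryer's x. The holding arm's pivot is 24 mm nearer the lid; with the clamp open that arm stands up beside the handle to 180 mm above the bench.
- thermostat (a joint): Thermostat knob, the control nearer the robot, rad: 0 to 4.71, growing clockwise seen from above. Turns smoothly (0.035 N m) and stays where it is left. Its scale has 11 ticks 27 degrees (0.471 rad) apart, 5 C each, every second one long: the first, at 0, is 30 C, the last 80 C. So 60 C is the seventh tick, a long one, at 2.827 rad.
- thermostat_grip (a point): On the thermostat's axis, at the height to grip, 144 mm above the bench. The knob is a black bar 46 mm long, 12 mm wide, standing 8 to 38 mm above the deck on a 54 mm round skirt. Axes turn with it: x runs along the bar to the end with the white line (pointer). At joint value 0 the pointer is 135 degrees anticlockwise (from above) from the dryer's +x.
- timer (a joint): Timer dial, the control farther from the robot, rad: 0 to 5.76, growing clockwise seen from above. It clicks into 12 positions 30 degrees (0.5236 rad) apart, 5 minutes each; a sprung ball pulls it into the nearest (about 0.1 N m to pass). The long tick (towards the dryer's +x) is off = 0; 25 minutes is the fifth click, at 2.618. It starts at off or at one of the first two clicks.
- timer_grip (a point): On the timer's axis, at the height to grip, 144 mm above the bench; the same knob as the thermostat's (bar 46 x 12 mm, 8 to 38 mm above the deck). Axes turn with it: x runs along the bar to the end with the white line (pointer), which points along the dryer's +x at joint value 0.
- turbine1_mid (a point): Centre of a flow turbine of a breathing mask: a short grey plastic tube 45 mm in diameter, 38 mm tall, its bore filled by white vanes, with a black socket block 10 mm wide and 14 mm high standing 6 mm out of its side; 40 to 85 g. z runs along the tube, x points at the socket. It stands on end on the bench; two to four are there at a start (absent ones read None).
- turbine2_mid (a point): Centre of another flow turbine, just like turbine1.
- turbine3_mid (a point): Centre of another flow turbine, just like turbine1.
- turbine4_mid (a point): Centre of another flow turbine, just like turbine1.
- mask_mid (a point): Centre of a black breathing mask, a bystander on the bench: dome 70 mm across and 62 mm high with an orange-rimmed port on top.
- tub_mid (a point): Centre of a white lidded tub of wipes, a bystander: 66 mm across, 75 mm high.
- receiver_mid (a point): Centre of a black pulse receiver, a bystander: a flat block 66 x 46 x 22 mm with a small screen.
There are look-alikes about, which are no part of the job. What is shaped like the part that bears turbine3_mid but orange is not meant. Leave any yellow look-alike of the part that bears turbine4_mid alone.

How it is judged:
On the way, in this order (a step that is already met when the one before it is completed fails the run):
1. all the turbines are in the chamber, the lid still open (x of turbine1_mid in the frame of chamber_floor between -0.11 and 0.11 m and y of turbine1_mid in the frame of chamber_floor between -0.08 and 0.08 m and z of turbine1_mid in the frame of chamber_floor between 0 and 0.04 m and x of turbine2_mid in the frame of chamber_floor between -0.11 and 0.11 m and y of turbine2_mid in the frame of chamber_floor between -0.08 and 0.08 m and z of turbine2_mid in the frame of chamber_floor between 0 and 0.04 m and x of turbine3_mid in the frame of chamber_floor between -0.11 and 0.11 m and y of turbine3_mid in the frame of chamber_floor between -0.08 and 0.08 m and z of turbine3_mid in the frame of chamber_floor between 0 and 0.04 m and x of turbine4_mid in the frame of chamber_floor between -0.11 and 0.11 m and y of turbine4_mid in the frame of chamber_floor between -0.08 and 0.08 m and z of turbine4_mid in the frame of chamber_floor between 0 and 0.04 m and value of joint lid above 1 rad), for 0.2 s.
2. the lid is shut over the loaded turbines (x of turbine1_mid in the frame of chamber_floor between -0.11 and 0.11 m and y of turbine1_mid in the frame of chamber_floor between -0.08 and 0.08 m and z of turbine1_mid in the frame of chamber_floor between 0 and 0.04 m and x of turbine2_mid in the frame of chamber_floor between -0.11 and 0.11 m and y of turbine2_mid in the frame of chamber_floor between -0.08 and 0.08 m and z of turbine2_mid in the frame of chamber_floor between 0 and 0.04 m and x of turbine3_mid in the frame of chamber_floor between -0.11 and 0.11 m and y of turbine3_mid in the frame of chamber_floor between -0.08 and 0.08 m and z of turbine3_mid in the frame of chamber_floor between 0 and 0.04 m and x of turbine4_mid in the frame of chamber_floor between -0.11 and 0.11 m and y of turbine4_mid in the frame of chamber_floor between -0.08 and 0.08 m and z of turbine4_mid in the frame of chamber_floor between 0 and 0.04 m and value of joint lid below 0.04 rad), for 0.2 s.
3. the clamp is down on the shut lid (all of step 2 and value of joint clamp below 0.1 rad), for 0.2 s.
4. thermostat at 60 C and timer at 25 minutes, the clamp down (value of joint lid below 0.04 rad and value of joint clamp below 0.1 rad and value of joint thermostat between 2.687 and 2.967 rad and value of joint timer between 2.468 and 2.768 rad), for 0.2 s.
At the end, for the whole second after the job is handed in: Every turbine rests on the chamber's floor (centre inside the well, under 40 mm above the floor), lid shut (within 0.04 rad), clamp handle down (0.1 rad), thermostat within 0.14 rad (1.5 C) of 60 C, timer within 0.15 rad of its fifth click (all of step 4 and x of turbine1_mid in the frame of chamber_floor between -0.11 and 0.11 m and y of turbine1_mid in the frame of chamber_floor between -0.08 and 0.08 m and z of turbine1_mid in the frame of chamber_floor between 0 and 0.04 m and x of turbine2_mid in the frame of chamber_floor between -0.11 and 0.11 m and y of turbine2_mid in the frame of chamber_floor between -0.08 and 0.08 m and z of turbine2_mid in the frame of chamber_floor between 0 and 0.04 m and x of turbine3_mid in the frame of chamber_floor between -0.11 and 0.11 m and y of turbine3_mid in the frame of chamber_floor between -0.08 and 0.08 m and z of turbine3_mid in the frame of chamber_floor between 0 and 0.04 m and x of turbine4_mid in the frame of chamber_floor between -0.11 and 0.11 m and y of turbine4_mid in the frame of chamber_floor between -0.08 and 0.08 m and z of turbine4_mid in the frame of chamber_floor between 0 and 0.04 m and linear speed of each of turbine1, turbine2, turbine3, turbine4 below 0.02 m/s and velocity of joint each of timer, thermostat below 0.1 rad/s); the robot touches nothing.
It fails at once if the mask is shoved about (moved more than 60 mm) (distance of mask_mid from where it was at the start of the episode above 0.06 m).
It fails at once if the tub is shoved about (moved more than 60 mm) (distance of tub_mid from where it was at the start of the episode above 0.06 m).
It fails at once if the receiver is shoved about (moved more than 60 mm) (distance of receiver_mid from where it was at the start of the episode above 0.06 m).
Of turbine1, turbine2, turbine3, turbine4 only 2 to 4 are there at a start; the rules pass over those that are not, and their reading is None.
At some moment in a run one of turbine1, turbine2, turbine3, turbine4 may be knocked a few centimetres aside while the robot is not near it.
Once in a run the grip may slacken for a moment while it holds something.
It also fails if it takes over 210 s, if anything falls off the work surface, if the arm or the gripper's body presses on something with over 40 N, if the wrist force passes 120 N, or if a joint passes its speed limit or range.

## Working session

There is one attempt and no reset: what is moved stays moved. The work goes in short steps, Python scripts to look and compute and a tool call to move; the robot and the scene stay as the last step left them, time stands still between calls to the robot, and variables do not carry over. Pictures are saved under pics/ and viewed, and the job is handed in when it is done.

Besides the shell and the picture viewer there is one more tool, called after "Request:" as name([rows], argument=value, ...), one row to a line, values as JSON. apply_moves: Moves the arm, as the interface text tells. Its arguments: {"type":"object","properties":{"rows":{"type":"array","items":{"type":"array","items":{"type":"number"}}},"grip":{"type":"number"},"squeeze":{"type":"number"}},"required":["rows"]}

```bash
ls; mkdir -p pics; cat > h.py <<'E'
import numpy as np, cv2
from station import ctrl
from scipy.spatial.transform import Rotation as R
def obs():
    o=ctrl.get_obs(); return o
def snap(n,f):
    im=ctrl.get_image(n); cv2.imwrite('pics/'+f,im['color']); np.savez('pics/'+f[:-4]+'.npz',**im); return im
def load(f): return dict(np.load('pics/'+f+'.npz'))
def ray(im,u,v):
    K=np.array(im['mtx']);Rm=cv2.Rodrigues(np.array(im['rvec'],float))[0];t=np.array(im['tvec'],float).ravel()
    d=Rm.T@np.linalg.solve(K,[u,v,1.]); c=-Rm.T@t; return c,d
def onz(im,u,v,z):
    c,d=ray(im,u,v); return c+d*(z-c[2])/d[2]
def proj(im,P):
    return cv2.projectPoints(np.array(P,float).reshape(-1,3),np.array(im['rvec'],float),np.array(im['tvec'],float),np.array(im['mtx'],float),None)[0].reshape(-1,2)
def tri(a,ua,b,ub):
    A=[];B=[]
    for im,u in((a,ua),(b,ub)):
        c,d=ray(im,*u);d=d/np.linalg.norm(d);M=np.eye(3)-np.outer(d,d);A.append(M);B.append(M@c)
    return np.linalg.lstsq(np.vstack(A),np.hstack(B),rcond=None)[0]
def state():
    o=obs();Rm=R.from_rotvec(o['tool_rot']).as_matrix()
    print('t',round(o['t'],2),'pos',np.round(o['tool_pos'],4),'F',np.round(o['contact_force'],1),'open',round(o['opening'],4));print(np.round(Rm,3).tolist());return o,Rm
def go(pos,rot=None):
    """shift in cm and turn units in tool axes to reach pos / rot"""
    o,Rm=state(); s=Rm.T@(np.array(pos)-o['tool_pos'])*100
    r=np.zeros(3) if rot is None else R.from_matrix(Rm.T@rot).as_rotvec()/np.radians(5)
    print('row',np.round(s,2),np.round(r,2)); return s,r
def down(ang):
    """tool down, jaw axis y at world angle ang; x chosen nearest present"""
    y=np.array([np.cos(ang),np.sin(ang),0]);z=np.array([0,0,-1.]);x=np.cross(y,z)
    A=np.c_[x,y,z]; o=obs();Rm=R.from_rotvec(o['tool_rot']).as_matrix()
    B=np.c_[-x,-y,z]
    return A if np.trace(Rm.T@A)>np.trace(Rm.T@B) else B
E
python3 - <<'E'
from h import *
for n in('scene','side','wrist'):
    im=snap(n,n+'0.png'); c,d=ray(im,320,240); print(n,c,d)
state(); print(obs()['q'])
E
```

```text
pics
scene [ 1.14420638 -0.84512288  0.90905512] [-0.47370382  0.59480857 -0.64948183]
side [0.19072638 0.31148358 0.74044083] [ 0.47269396 -0.49565798 -0.72871819]
wrist [0.1239135  0.61584991 0.37461435] [ 0.25885121 -0.07252623 -0.96331159]
t 0.15 pos [0.1862 0.5961 0.2303] F [ 0.1 -0.4 -0.1] open 0.0856
[[-0.955, 0.298, -0.001], [0.298, 0.955, -0.001], [0.0, -0.002, -1.0]]
[ 1.14901539e+00  5.32303197e-02  1.61397856e+00  2.15420774e-05
  1.47601575e+00 -1.18997173e-01]
```

View pics/scene0.png

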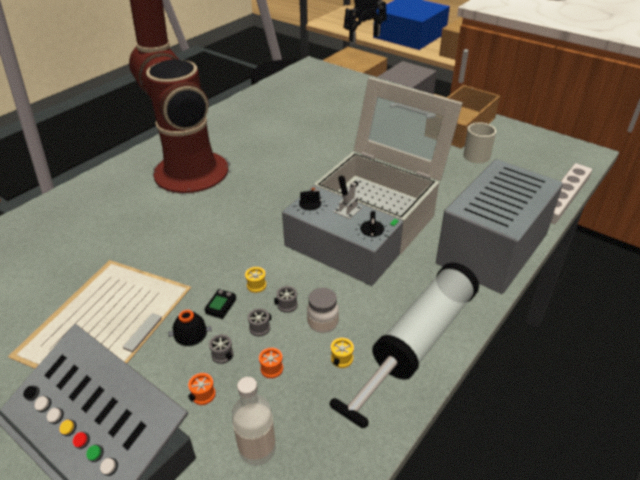

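View pics/side0.png

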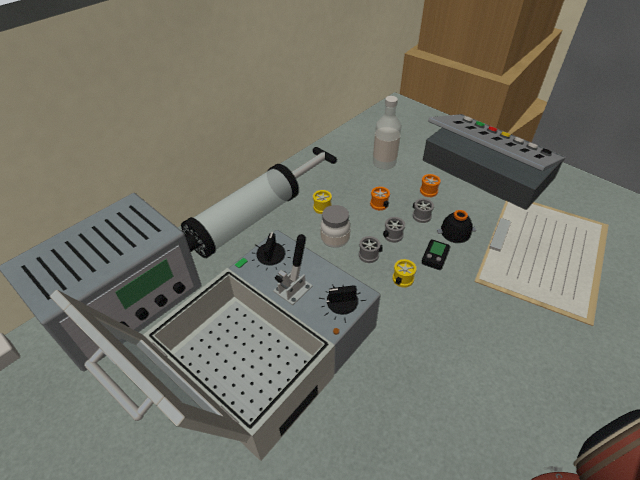

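View pics/wrist0.png

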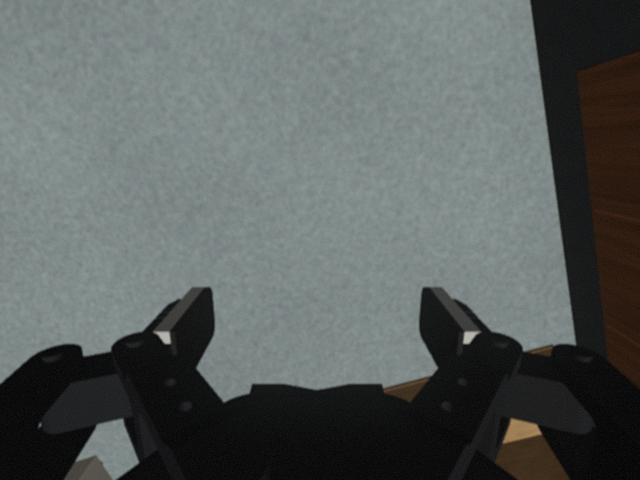

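Three grey turbines stand in a row: side (370,249), (395,230), (423,210). The yellow and orange ones are look-alikes. Next I'll zoom in to measure.

```bash
python3 - <<'E'
from h import *
a=load('side0')['color'];b=load('scene0')['color']
cv2.imwrite('pics/z1.png',cv2.resize(a[180:440,140:400],None,fx=2.3,fy=2.3,interpolation=cv2.INTER_CUBIC))
cv2.imwrite('pics/z2.png',cv2.resize(a[160:300,300:480],None,fx=4,fy=4,interpolation=cv2.INTER_CUBIC))
cv2.imwrite('pics/z3.png',cv2.resize(b[150:290,270:450],None,fx=4,fy=4,interpolation=cv2.INTER_CUBIC))
E
```

```text
(no output)
```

View pics/z1.png

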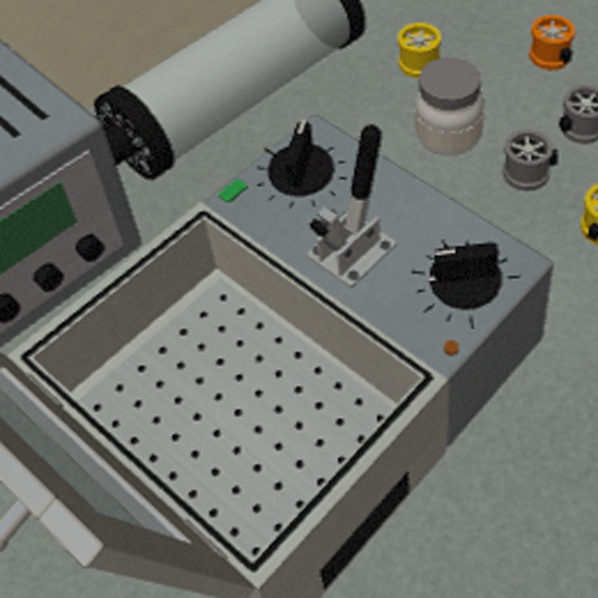

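View pics/z2.png

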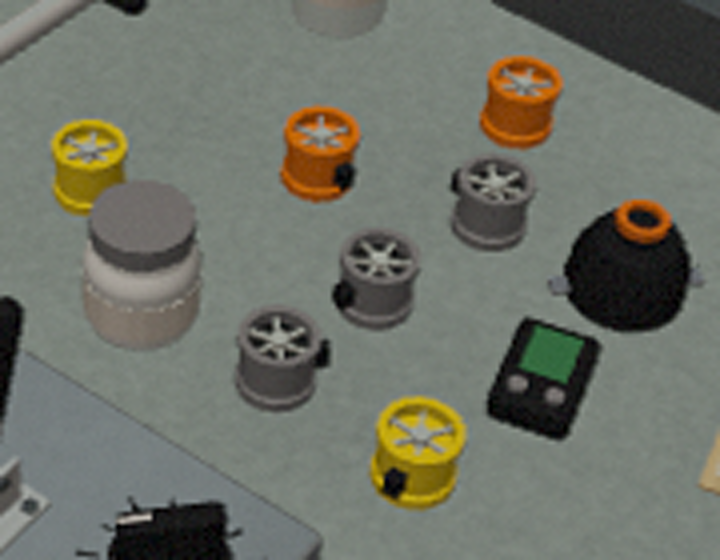

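View pics/z3.png

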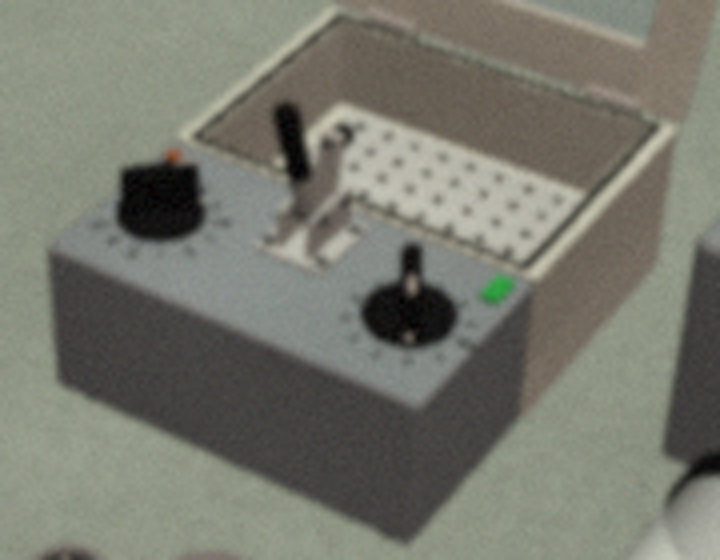

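```bash
cat > geo.py <<'E'
from h import *
E
python3 - <<'E'
from h import *
s=load('side0');c=load('scene0')
pa={'nr':(-.125,-.17),'fr':(.125,-.17),'nb':(-.125,-.04),'fb':(.125,-.04)}
side={'nr':(552,264),'fr':(316,116),'nb':(443,375),'fb':(207,205)}
sc={'nr':(50,245),'fr':(415,408),'nb':(183,135),'fb':(530,290)}
M=[];W=[]
for k in pa:
    us=(140+side[k][0]/2.3,180+side[k][1]/2.3); uc=(270+sc[k][0]/4,150+sc[k][1]/4)
    print(k,tri(s,us,c,uc).round(4),onz(s,*us,.115).round(4),onz(c,*uc,.115).round(4))
    M+=[pa[k]]*2;W+=[onz(s,*us,.115)[:2],onz(c,*uc,.115)[:2]]
for k,z,xy in(('fl',.115,(677,127)),('nl',.115,(335,12))):
    W.append(onz(c,270+xy[0]/4,150+xy[1]/4,z)[:2]);M.append({'fl':(.125,.14),'nl':(-.125,.14)}[k])
M=np.array(M);W=np.array(W)
m=M-M.mean(0);w=W-W.mean(0);H=m.T@w;th=np.arctan2(H[0,1]-H[1,0],H[0,0]+H[1,1])
Rm=np.array([[np.cos(th),-np.sin(th)],[np.sin(th),np.cos(th)]]);t=W.mean(0)-Rm@M.mean(0)
print('yaw',np.degrees(th),'origin',t);print(((M@Rm.T+t-W)*1000).round(1))
# turbines z2: top-face centers
for n,xs,xc in(('A',(280,338),None),('B',(380,260),None),('C',(494,184),None)):
    print(n,onz(s,300+xs[0]/4,160+xs[1]/4,.038).round(4))
cc=c['color'];cv2.imwrite('pics/z4.png',cv2.resize(cc[260:400,160:360],None,fx=4,fy=4,interpolation=cv2.INTER_CUBIC))
E
```

```text
nr [ 0.4325 -0.0891  0.1143] [ 0.4321 -0.0887  0.115 ] [ 0.4333 -0.0896  0.115 ]
fr [ 0.6778 -0.078   0.1125] [ 0.6756 -0.0766  0.115 ] [ 0.6795 -0.0801  0.115 ]
nb [0.429  0.0383 0.119 ] [0.4299 0.0359 0.115 ] [0.4261 0.0433 0.115 ]
fb [0.6721 0.0467 0.1098] [0.6676 0.0485 0.115 ] [0.6755 0.0415 0.115 ]
yaw 2.480756424908485 origin [0.54771307 0.0840787 ]
[[-2.  -2.4]
 [-3.1 -1.6]
 [ 4.4 -3.7]
 [ 0.4 -0.2]
 [-5.3  2.8]
 [-1.6 -4.6]
 [ 6.8  1. ]
 [-1.1  8. ]
 [ 3.4 -3.1]
 [-1.9  3.8]]
A [ 0.5586 -0.2284  0.038 ]
B [ 0.5543 -0.3119  0.038 ]
C [ 0.5427 -0.4067  0.038 ]
```

View pics/z4.png

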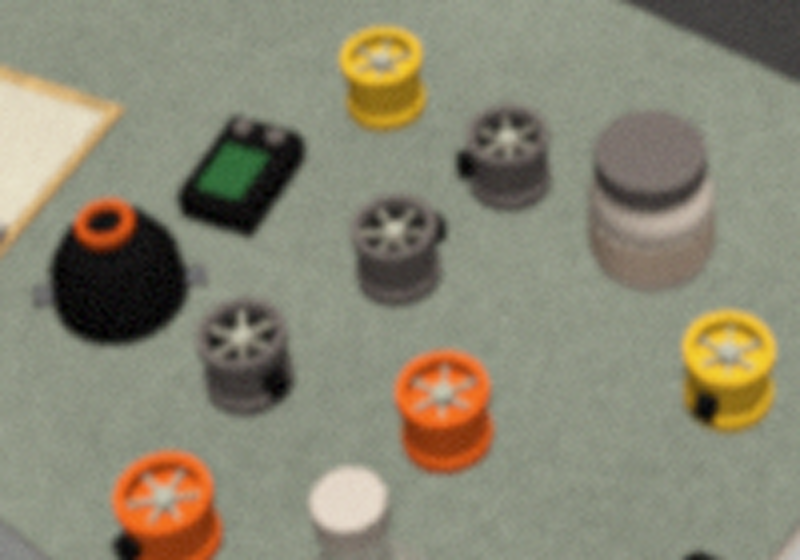

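```bash
python3 - <<'E'
from h import *
s=load('side0');c=load('scene0')
f=lambda x:(300+x[0]/4,160+x[1]/4); g=lambda x:(160+x[0]/4,260+x[1]/4)
for n,xs,xc,ss,sc in(('A',(280,338),(509,136),(323,353),(465,165)),('B',(380,260),(397,230),(345,296),(440,228)),('C',(494,184),(243,335),(456,182),(277,385))):
    p=onz(s,*f(xs),.038);q=onz(c,*g(xc),.038);print(n,tri(s,f(xs),c,g(xc)).round(4),p.round(4),q.round(4))
    d=onz(s,*f(ss),.02)-p;e=onz(c,*g(sc),.02)-q;m=tri(s,f(ss),c,g(sc));print('  sock',np.degrees(np.arctan2(d[1],d[0])),np.degrees(np.arctan2(e[1],e[0])),m.round(3),np.degrees(np.arctan2(*(m-(p+q)/2)[1::-1])))
# bystanders approx (base centres)
for n,xs,z in(('yellow',(420,428),.038),('orange',(322,130),.038),('orange2',(525,78),.038),('tub',(142,210),.075),('mask',(642,222),.062),('rcv',(545,375),.022)):
    print(n,onz(s,*f(xs),z).round(3))
E
```

```text
A [ 0.5603 -0.2292  0.0361] [ 0.5586 -0.2284  0.038 ] [ 0.5624 -0.2301  0.038 ]
  sock -125.20896265401264 -132.85831972802478 [ 0.545 -0.249  0.02 ] -129.20107748144335
B [ 0.5568 -0.3142  0.0345] [ 0.5543 -0.3119  0.038 ] [ 0.56   -0.3158  0.038 ]
  sock 71.48566962650183 79.10885137817239 [ 0.563 -0.291  0.019] 76.1724977227974
C [ 0.5442 -0.4103  0.0346] [ 0.5427 -0.4067  0.038 ] [ 0.5463 -0.4121  0.038 ]
  sock -9.976401436177929 -7.073056875122289 [ 0.57  -0.414  0.018] -9.86166127338137
yellow [ 0.467 -0.228  0.038]
orange [ 0.646 -0.378  0.038]
orange2 [ 0.583 -0.5    0.038]
tub [ 0.653 -0.223  0.075]
mask [ 0.454 -0.411  0.062]
rcv [ 0.445 -0.315  0.022]
```

```bash
python3 - <<'E'
from h import *
go([.36,0,.36],down(np.radians(80)))
go([.5445,-.409,.13],down(np.radians(80)))
E
```

```text
t 0.15 pos [0.1862 0.5961 0.2303] F [ 0.1 -0.4 -0.1] open 0.0856
[[-0.955, 0.298, -0.001], [0.298, 0.955, -0.001], [0.0, -0.002, -1.0]]
row [-34.37 -51.74 -12.89] [-0.02 -0.   -1.47]
t 0.15 pos [0.1862 0.5961 0.2303] F [ 0.1 -0.4 -0.1] open 0.0856
[[-0.955, 0.298, -0.001], [0.298, 0.955, -0.001], [0.0, -0.002, -1.0]]
row [-64.18 -85.24  10.16] [-0.02 -0.   -1.47]
```

Request:
apply_moves([
  [-8,-12,-13,0,0,0],
  [-8,-12,-13,0,0,0],
  [-8,-12,-13,0,0,0],
  [-8,-12,-13,0,0,0],
  [-34.4,-51.7,-12.9,0,0,-1.5],
  [-34.4,-51.7,-12.9,0,0,-1.5],
  [-34.4,-51.7,-12.9,0,0,-1.5],
  [-34.4,-51.7,-12.9,0,0,-1.5],
  [-34.4,-51.7,-12.9,0,0,-1.5],
  [-34.4,-51.7,-12.9,0,0,-1.5],
  [-34.4,-51.7,-12.9,0,0,-1.5],
  [-34.4,-51.7,-12.9,0,0,-1.5],
  [-34.4,-51.7,-12.9,0,0,-1.5],
  [-34.4,-51.7,-12.9,0,0,-1.5],
  [-34.4,-51.7,-12.9,0,0,-1.5],
  [-34.4,-51.7,-12.9,0,0,-1.5],
  [-34.4,-51.7,-12.9,0,0,-1.5],
  [-34.4,-51.7,-12.9,0,0,-1.5],
], grip=0.2, squeeze=50)

```text
t: 1.95
tool_pos: [0.3603, 0.0013, 0.3602]
tool_rot: [-0.266, -3.13, 0.002]
contact_force: [0.1, 0.4, 0.3]
opening: 0.0683
```

```bash
python3 - <<'E'
from h import *
go([.5445,-.409,.2],down(np.radians(80)))
E
```

```text
t 1.95 pos [0.3603 0.0013 0.3602] F [0.1 0.4 0.3] open 0.0683
[[-0.986, 0.169, -0.0], [0.169, 0.986, -0.001], [0.0, -0.001, -1.0]]
row [-25.08 -37.31  16.07] [-0.02 -0.    0.06]
```

Request:
apply_moves([
  [-25.1,-37.3,16,0,0,0],
  [-25.1,-37.3,16,0,0,0],
  [-25.1,-37.3,16,0,0,0],
  [-25.1,-37.3,16,0,0,0],
  [-25.1,-37.3,16,0,0,0],
  [-25.1,-37.3,16,0,0,0],
  [-25.1,-37.3,16,0,0,0],
  [-25.1,-37.3,16,0,0,0],
  [-25.1,-37.3,16,0,0,0],
  [-25.1,-37.3,16,0,0,0],
  [-25.1,-37.3,16,0,0,0],
  [-25.1,-37.3,16,0,0,0],
])

```text
t: 3.15
tool_pos: [0.5453, -0.4077, 0.2001]
tool_rot: [-0.264, -3.129, 0.0]
contact_force: [-0.8, 0.1, 0.1]
opening: 0.0683
```

```bash
python3 - <<'E'
from h import *
im=snap('wrist','w1.png'); print(proj(im,[[.5445,-.409,.038]]))
go([.5445,-.409,.004],down(np.radians(80)))
E
```

```text
[[315.02140375 218.23675914]]
t 3.2 pos [ 0.5454 -0.4075  0.201 ] F [0.3 0.2 0.3] open 0.0686
[[-0.986, 0.167, -0.0], [0.167, 0.986, -0.001], [0.0, -0.001, -1.0]]
row [ 0.06 -0.14 19.7 ] [-0.01 -0.    0.08]
```

View pics/w1.png

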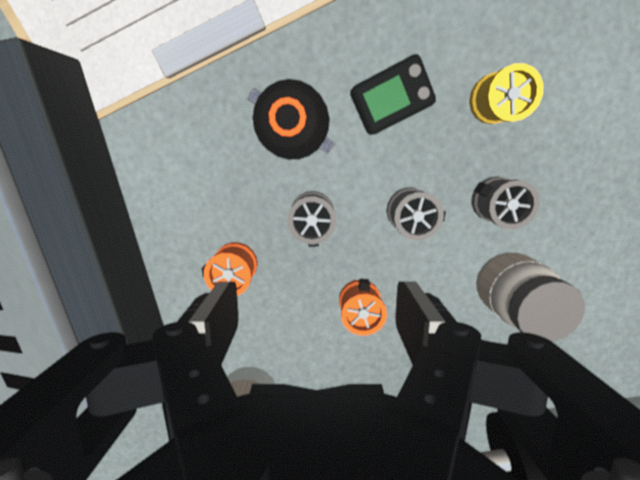

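C's hub is at (312,219), within 3 px of the prediction. B is at (419,214) and A at (513,203).

```bash
python3 - <<'E'
from h import *
im=load('w1')
for u in((312,219),(419,214),(513,203)): print(onz(im,*u,.036).round(4))
E
```

```text
[ 0.5452 -0.4119  0.036 ]
[ 0.5569 -0.3145  0.036 ]
[ 0.5611 -0.2294  0.036 ]
```

Request:
apply_moves([
  [0,-0.2,10,0,0,0],
  [0,-0.2,10,0,0,0],
  [0,-0.2,10,0,0,0],
  [0,-0.2,19.7,0,0,0],
  [0,-0.2,19.7,0,0,0],
  [0,-0.2,19.7,0,0,0],
  [0,-0.2,19.7,0,0,0],
  [0,-0.2,19.7,0,0,0],
])

```text
t: 4.0
tool_pos: [0.5476, -0.4115, 0.0092]
tool_rot: [0.262, 3.125, -0.009]
contact_force: [1.3, 0.1, 1.2]
opening: 0.0683
```

Request:
apply_moves([
  [0,0,0,0,0,0],
  [0,0,0,0,0,0],
  [0,0,0,0,0,0],
  [0,0,0,0,0,0],
  [0,0,0,0,0,0],
  [0,0,0,0,0,0],
  [0,0,0,0,0,0],
  [0,0,0,0,0,0],
], grip=1, squeeze=50)

```text
t: 4.8
tool_pos: [0.5502, -0.4137, 0.0143]
tool_rot: [0.262, 3.119, -0.015]
contact_force: [-0.4, 0.2, 8.7]
opening: 0.0434
```

```bash
python3 - <<'E'
from h import *
go([.5445,-.409,.29])
snap('wrist','w2.png')
E
```

```text
t 4.8 pos [ 0.5502 -0.4137  0.0143] F [-0.4  0.2  8.7] open 0.0434
[[-0.986, 0.167, 0.011], [0.166, 0.986, -0.011], [-0.012, -0.009, -1.0]]
row [  0.29   0.13 -27.58] [0. 0. 0.]
```

View pics/w2.png

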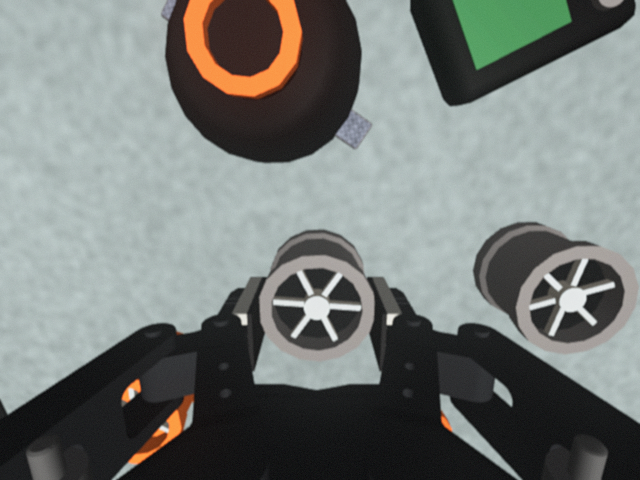

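Request:
apply_moves([
  [0.3,0.1,-15,0,0,0],
  [0.3,0.1,-15,0,0,0],
  [0.3,0.1,-15,0,0,0],
  [0.3,0.1,-29,0,0,0],
  [0.3,0.1,-29,0,0,0],
  [0.3,0.1,-29,0,0,0],
  [0.3,0.1,-29,0,0,0],
])

```text
t: 5.55
tool_pos: [0.5467, -0.4113, 0.3172]
tool_rot: [0.26, 3.104, -0.034]
contact_force: [-0.2, 0.5, -0.5]
opening: 0.0431
```

```bash
cat >> h.py <<'E'
TH=np.radians(2.5);O=np.array([.548,.084])
def dw(x,y,z):
    c,s=np.cos(TH),np.sin(TH);return np.array([O[0]+c*x-s*y,O[1]+s*x+c*y,z])
def rep(row,n): print('x%d'%n)
E
python3 - <<'E'
from h import *
print(dw(.065,.05,.3))
go(dw(.065,.05,.3),down(TH+np.pi/2))
E
```

```text
[0.61075717 0.13678767 0.3       ]
t 5.55 pos [ 0.5467 -0.4113  0.3172] F [-0.2  0.5 -0.5] open 0.0431
[[-0.986, 0.167, 0.025], [0.166, 0.986, -0.024], [-0.028, -0.019, -0.999]]
row [ 2.84 55.13  0.58] [-0.25  0.3  -2.42]
```

Request:
apply_moves([
  [2.8,55.1,0.6,-0.3,0.3,-2.4],
  [2.8,55.1,0.6,-0.3,0.3,-2.4],
  [2.8,55.1,0.6,-0.3,0.3,-2.4],
  [2.8,55.1,0.6,-0.3,0.3,-2.4],
  [2.8,55.1,0.6,-0.3,0.3,-2.4],
  [2.8,55.1,0.6,-0.3,0.3,-2.4],
  [2.8,55.1,0.6,-0.3,0.3,-2.4],
  [2.8,55.1,0.6,-0.3,0.3,-2.4],
  [2.8,55.1,0.6,-0.3,0.3,-2.4],
  [2.8,55.1,0.6,-0.3,0.3,-2.4],
  [2.8,55.1,0.6,-0.3,0.3,-2.4],
  [2.8,55.1,0.6,-0.3,0.3,-2.4],
  [2.8,55.1,0.6,-0.3,0.3,-2.4],
  [2.8,55.1,0.6,-0.3,0.3,-2.4],
])

```text
t: 6.95
tool_pos: [0.6111, 0.1356, 0.3003]
tool_rot: [-0.065, 3.14, 0.006]
contact_force: [0.0, -0.3, -0.7]
opening: 0.0431
```

```bash
python3 - <<'E'
from h import *
snap('wrist','w3.png')
go(dw(.065,.05,.07),down(TH+np.pi/2))
E
```

```text
t 7.0 pos [0.6111 0.1352 0.3002] F [ 0.3  0.1 -0.3] open 0.0433
[[-0.999, -0.041, 0.001], [-0.041, 0.999, 0.004], [-0.001, 0.004, -1.0]]
row [ 0.05  0.08 23.02] [ 0.04  0.01 -0.03]
```

View pics/w3.png

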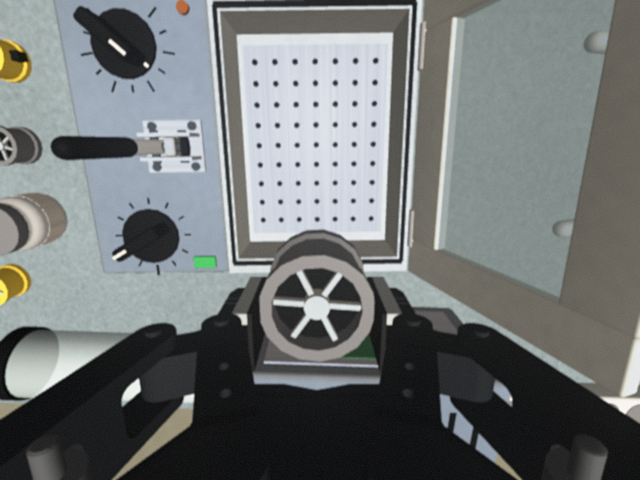

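```bash
python3 - <<'E'
from h import *
im=load('w3')
F=[onz(im,*u,.05) for u in((237,36),(393,34),(386,240),(249,242))]
for f in F: print(f.round(4))
print('mid',np.mean(F,0).round(4),'pred',dw(0,.05,.05))
for u,p in(((103,272),dw(.125,-.17,.115)),((229,271),dw(.125,-.04,.115)),((214,4),0),((413,0),0),((234,264),0),((403,264),0)): print(u,onz(im,*u,.115).round(4),p)
a=onz(im,103,272,.115)
# knob axes z .123 skirts
print('therm',onz(im,123,44,.123),'timer',onz(im,150,236,.123))
E
```

```text
[0.4413 0.0474 0.05  ]
[0.4327 0.208  0.05  ]
[0.6528 0.2214 0.05  ]
[0.6619 0.0576 0.05  ]
mid [0.5472 0.1336 0.05  ] pred [0.54581903 0.13395241 0.05      ]
(103, 272) [ 0.6808 -0.0795  0.115 ] [ 0.68029632 -0.08038577  0.115     ]
(229, 271) [0.6745 0.0492 0.115 ] [0.6746258  0.04949049 0.115     ]
(214, 4) [0.4351 0.0425 0.115 ] 0
(413, 0) [0.4251 0.2098 0.115 ] 0
(234, 264) [0.6667 0.0545 0.115 ] 0
(403, 264) [0.6598 0.2265 0.115 ] 0
therm [ 0.47072605 -0.03301847  0.123     ] timer [ 0.63823598 -0.02441624  0.123     ]
```

```bash
sed -i 's/^TH=.*/TH=np.radians(2.8);O=np.array([.549,.0838])/' h.py; python3 - <<'E'
from h import *
go(dw(.065,.05,.068),down(TH+np.pi/2))
E
```

```text
t 7.0 pos [0.6111 0.1352 0.3002] F [ 0.3  0.1 -0.3] open 0.0433
[[-0.999, -0.041, 0.001], [-0.041, 0.999, 0.004], [-0.001, 0.004, -1.0]]
row [-2.000e-02  9.000e-02  2.322e+01] [ 0.04  0.01 -0.09]
```

Request:
apply_moves([
  [0,0.1,12,0,0,0],
  [0,0.1,12,0,0,0],
  [0,0.1,12,0,0,0],
  [0,0.1,20,0,0,0],
  [0,0.1,20,0,0,0],
  [0,0.1,22,0,0,0],
  [0,0.1,23.2,0,0,0],
  [0,0.1,23.2,0,0,0],
  [0,0.1,23.2,0,0,0],
])

```text
t: 7.9
tool_pos: [0.6122, 0.1364, 0.0696]
tool_rot: [-0.062, 3.138, 0.006]
contact_force: [0.4, -0.5, -0.7]
opening: 0.0435
```

Request:
apply_moves([
  [0,0,0,0,0,0],
  [0,0,0,0,0,0],
  [0,0,0,0,0,0],
  [0,0,0,0,0,0],
], grip=0.25)

```text
t: 8.3
tool_pos: [0.6126, 0.1365, 0.0703]
tool_rot: [-0.062, 3.137, 0.006]
contact_force: [-0.0, 0.1, 0.1]
opening: 0.0636
```

Request:
apply_moves([
  [0,0,-5,0,0,0],
  [0,0,-10,0,0,0],
  [0,0,-23,0,0,0],
  [0,0,-23,0,0,0],
  [0,0,-23,0,0,0],
  [0,0,-23,0,0,0],
  [0,0,-23,0,0,0],
  [0,0,-23,0,0,0],
])

```text
t: 9.1
tool_pos: [0.6109, 0.1356, 0.2979]
tool_rot: [-0.063, 3.141, 0.006]
contact_force: [-0.7, 0.8, -0.6]
opening: 0.0641
```

```bash
python3 - <<'E'
from h import *
a=snap('wrist','w4.png')['color'];b=snap('side','s4.png')['color']
cv2.imwrite('pics/c4.png',np.hstack([cv2.resize(a,(400,300)),cv2.resize(b,(400,300))]))
a=b[150:300,310:470];cv2.imwrite('pics/c5.png',cv2.resize(a,None,fx=4,fy=4,interpolation=cv2.INTER_CUBIC))
go([.557,-.314,.30],down(np.radians(104)))
print(obs()['q'].round(2))
E
```

```text
t 9.2 pos [0.6108 0.1355 0.2974] F [ 0.1 -0.5 -0.3] open 0.0639
[[-0.999, -0.04, -0.001], [-0.04, 0.999, 0.004], [0.0, 0.004, -1.0]]
row [  7.16 -44.7   -0.41] [ 0.04 -0.   -2.34]
[ 0.1   0.02  1.53  0.    1.58 -1.51]
```

View pics/c4.png

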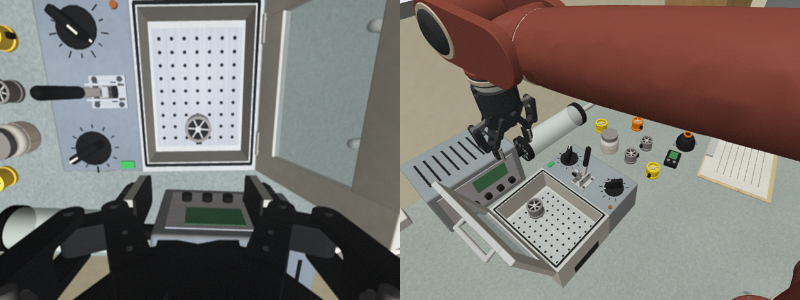

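Turbine C stands in the well. B is next.

Request:
apply_moves([
  [7.2,-44.7,0,0,0,-2.3],
  [7.2,-44.7,0,0,0,-2.3],
  [7.2,-44.7,0,0,0,-2.3],
  [7.2,-44.7,0,0,0,-2.3],
  [7.2,-44.7,0,0,0,-2.3],
  [7.2,-44.7,0,0,0,-2.3],
  [7.2,-44.7,0,0,0,-2.3],
  [7.2,-44.7,11,0,0,-2.3],
  [7.2,-44.7,11,0,0,-2.3],
  [7.2,-44.7,11,0,0,-2.3],
  [7.2,-44.7,11,0,0,-2.3],
  [7.2,-44.7,11,0,0,-2.3],
  [7.2,-44.7,11,0,0,-2.3],
])

```text
t: 10.5
tool_pos: [0.5572, -0.313, 0.1869]
tool_rot: [-0.378, 3.118, 0.005]
contact_force: [0.3, 0.1, -0.0]
opening: 0.0641
```

```bash
python3 - <<'E'
from h import *
im=snap('wrist','w6.png'); print(proj(im,[[.557,-.3145,.036],[.561,-.2293,.036]]))
go([.557,-.3145,.010],down(np.radians(166)))
go([.557,-.3145,.010],down(np.radians(104)))
E
```

```text
[[314.36457257 220.4645936 ]
 [405.24733514 246.72034451]]
t 10.55 pos [ 0.5576 -0.313   0.1877] F [ 0.5 -0.4  1. ] open 0.0643
[[-0.971, -0.239, 0.002], [-0.239, 0.971, 0.002], [-0.002, 0.002, -1.0]]
row [ 0.14 -0.16 17.77] [ 1.000e-02  3.000e-02 -1.243e+01]
t 10.55 pos [ 0.5576 -0.313   0.1877] F [ 0.5 -0.4  1. ] open 0.0643
[[-0.971, -0.239, 0.002], [-0.239, 0.971, 0.002], [-0.002, 0.002, -1.0]]
row [ 0.14 -0.16 17.77] [ 0.02  0.02 -0.03]
```

View pics/w6.png

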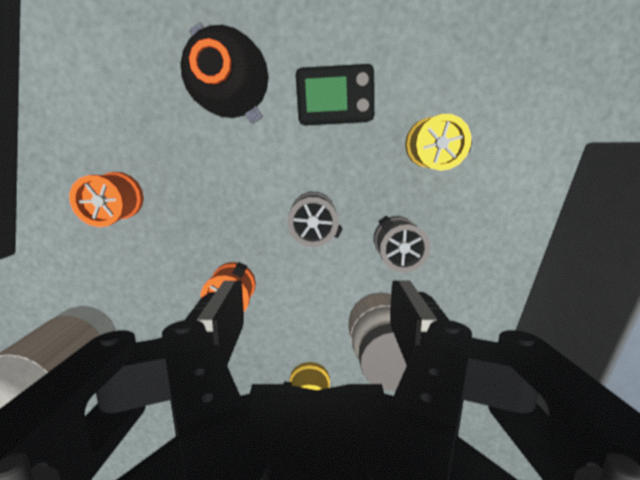

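B sits where expected, at (313,221). Its socket points lower-right, so I turn the jaws about 36° to clear it.

Request:
apply_moves([
  [0.1,-0.2,8,0,0,-7.2],
  [0.1,-0.2,8,0,0,-7.2],
  [0.1,-0.2,8,0,0,-7.2],
  [0.1,-0.2,8,0,0,-7.2],
  [0.1,-0.2,8,0,0,-7.2],
  [0.1,-0.2,8,0,0,-7.2],
  [0.1,-0.2,17.8,0,0,-7.2],
  [0.1,-0.2,17.8,0,0,-7.2],
  [0.1,-0.2,17.8,0,0,-7.2],
  [0.1,-0.2,17.8,0,0,-7.2],
])

```text
t: 11.55
tool_pos: [0.5574, -0.3143, 0.0099]
tool_rot: [-1.322, 2.848, 0.004]
contact_force: [0.3, -0.1, 0.3]
opening: 0.0636
```

Request:
apply_moves([
  [0,0,0,0,0,0],
  [0,0,0,0,0,0],
  [0,0,0,0,0,0],
  [0,0,0,0,0,0],
  [0,0,0,0,0,0],
  [0,0,0,0,0,0],
  [0,0,0,0,0,0],
], grip=1)

```text
t: 12.25
tool_pos: [0.5601, -0.3161, 0.0143]
tool_rot: [-1.32, 2.845, -0.006]
contact_force: [-0.6, 0.1, 7.1]
opening: 0.0435
```

Request:
apply_moves([
  [0,0,-10,0,0,0],
  [0,0,-10,0,0,0],
  [0,0,-29,0,0,0],
  [0,0,-29,0,0,0],
  [0,0,-29,0,0,0],
  [0,0,-29,0,0,0],
  [0,0,-29,0,0,0],
  [0,0,-29,0,0,0],
])

```text
t: 13.05
tool_pos: [0.5588, -0.3163, 0.3079]
tool_rot: [-1.318, 2.842, -0.014]
contact_force: [-0.9, -0.0, -1.6]
opening: 0.0436
```

```bash
python3 - <<'E'
from h import *
snap('wrist','w7.png')
go(dw(0,.05,.3),down(TH+np.pi/2))
E
```

```text
t 13.1 pos [ 0.558  -0.3158  0.3051] F [-0.3  0.4 -1.2] open 0.0433
[[-0.646, -0.763, 0.008], [-0.764, 0.646, -0.002], [-0.004, -0.007, -1.0]]
row [-33.58  29.91   0.41] [-0.06  0.07  9.39]
```

View pics/w7.png

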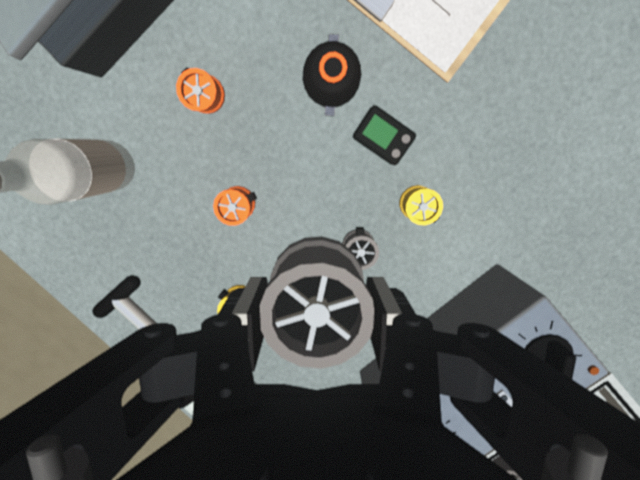

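Request:
apply_moves([
  [-33.6,29.9,0.4,0,0,9.4],
  [-33.6,29.9,0.4,0,0,9.4],
  [-33.6,29.9,0.4,0,0,9.4],
  [-33.6,29.9,0.4,0,0,9.4],
  [-33.6,29.9,0.4,0,0,9.4],
  [-33.6,29.9,0.4,0,0,9.4],
  [-33.6,29.9,0.4,0,0,9.4],
  [-33.6,29.9,0.4,0,0,9.4],
  [-33.6,29.9,0.4,0,0,9.4],
  [-33.6,29.9,0.4,0,0,9.4],
  [-33.6,29.9,0.4,0,0,9.4],
  [-33.6,29.9,0.4,0,0,9.4],
  [-33.6,29.9,0.4,0,0,9.4],
])

```text
t: 14.4
tool_pos: [0.5468, 0.1324, 0.2994]
tool_rot: [-0.073, 3.134, -0.004]
contact_force: [0.8, 0.2, -1.0]
opening: 0.0435
```

```bash
python3 - <<'E'
from h import *
go(dw(0,.05,.068),down(TH+np.pi/2))
snap('wrist','w8.png')
E
```

```text
t 14.4 pos [0.5468 0.1324 0.2994] F [ 0.8  0.2 -1. ] open 0.0435
[[-0.999, -0.046, 0.007], [-0.046, 0.999, -0.002], [-0.007, -0.003, -1.0]]
row [ 0.17  0.2  23.14] [-0.03  0.08 -0.03]
```

View pics/w8.png

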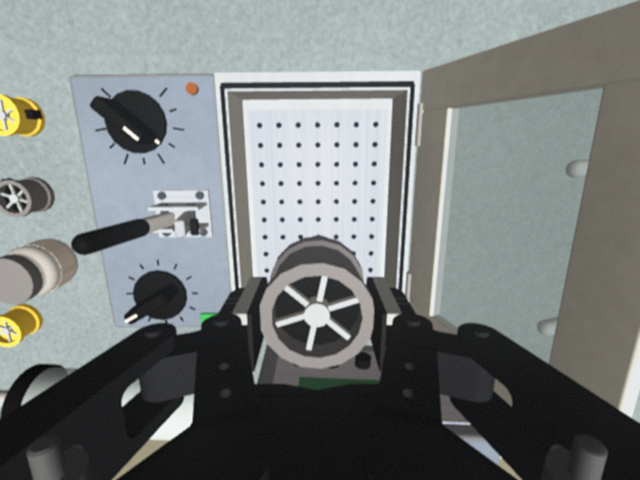

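Request:
apply_moves([
  [0.1,0.2,12,0,0,0],
  [0.1,0.2,12,0,0,0],
  [0.1,0.2,12,0,0,0],
  [0.1,0.2,20,0,0,0],
  [0.1,0.2,20,0,0,0],
  [0.1,0.2,22,0,0,0],
  [0.1,0.2,23.2,0,0,0],
  [0.1,0.2,23.2,0,0,0],
  [0.1,0.2,23.2,0,0,0],
])

```text
t: 15.35
tool_pos: [0.5483, 0.1333, 0.0687]
tool_rot: [-0.071, 3.132, -0.004]
contact_force: [-0.2, 0.2, -0.7]
opening: 0.0436
```

Request:
apply_moves([
  [0,0,0,0,0,0],
  [0,0,0,0,0,0],
  [0,0,0,0,0,0],
  [0,0,0,0,0,0],
], grip=0.25)

```text
t: 15.75
tool_pos: [0.5486, 0.1333, 0.0692]
tool_rot: [-0.071, 3.131, -0.004]
contact_force: [-0.2, 0.1, 0.3]
opening: 0.0643
```

Request:
apply_moves([
  [0,0,-5,0,0,0],
  [0,0,-10,0,0,0],
  [0,0,-23,0,0,0],
  [0,0,-23,0,0,0],
  [0,0,-23,0,0,0],
  [0,0,-23,0,0,0],
  [0,0,-23,0,0,0],
  [0,0,-23,0,0,0],
])

```text
t: 16.55
tool_pos: [0.5456, 0.1338, 0.297]
tool_rot: [-0.071, 3.135, -0.004]
contact_force: [-0.6, 0.5, -0.4]
opening: 0.0644
```

```bash
python3 - <<'E'
from h import *
a=snap('wrist','w9.png')['color'];b=snap('side','s9.png')['color']
cv2.imwrite('pics/c9.png',np.hstack([cv2.resize(a,(400,300)),cv2.resize(b,(400,300))]))
go([.561,-.2293,.30],down(np.radians(141)))
go([.561,-.2293,.30],down(np.radians(161)))
print(obs()['q'].round(2))
E
```

```text
t 16.65 pos [0.5455 0.1337 0.2966] F [-0.7  0.4  0.1] open 0.0642
[[-0.999, -0.045, 0.005], [-0.045, 0.999, -0.003], [-0.005, -0.003, -1.0]]
row [  0.09 -36.34  -0.24] [-0.05  0.04 -9.68]
t 16.65 pos [0.5455 0.1337 0.2966] F [-0.7  0.4  0.1] open 0.0642
[[-0.999, -0.045, 0.005], [-0.045, 0.999, -0.003], [-0.005, -0.003, -1.0]]
row [  0.09 -36.34  -0.24] [ -0.06   0.03 -13.68]
[ 0.11 -0.13  1.68 -0.    1.58 -1.51]
```

View pics/c9.png

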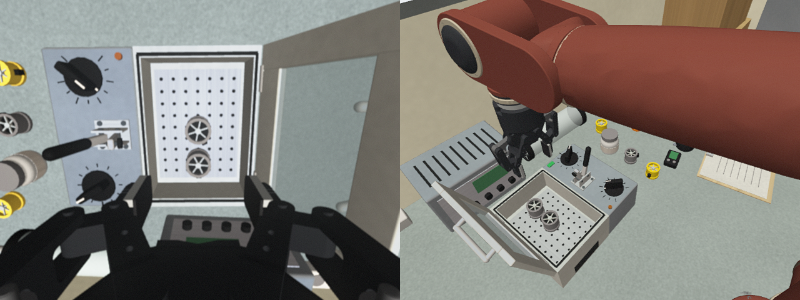

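Request:
apply_moves([
  [0.1,-36.3,0,0,0,-9.7],
  [0.1,-36.3,0,0,0,-9.7],
  [0.1,-36.3,0,0,0,-9.7],
  [0.1,-36.3,0,0,0,-9.7],
  [0.1,-36.3,0,0,0,-9.7],
  [0.1,-36.3,0,0,0,-9.7],
  [0.1,-36.3,0,0,0,-9.7],
  [0.1,-36.3,0,0,0,-9.7],
  [0.1,-36.3,11,0,0,-9.7],
  [0.1,-36.3,11,0,0,-9.7],
  [0.1,-36.3,11,0,0,-9.7],
  [0.1,-36.3,11,0,0,-9.7],
])

```text
t: 17.85
tool_pos: [0.5597, -0.2282, 0.184]
tool_rot: [1.355, -2.834, -0.002]
contact_force: [-0.3, -0.5, 0.5]
opening: 0.0638
```

```bash
python3 - <<'E'
from h import *
im=snap('wrist','w10.png'); print(proj(im,[[.561,-.2293,.036]]))
go([.561,-.2293,.014],down(np.radians(141)))
E
```

```text
[[314.04861985 221.85426514]]
t 17.9 pos [ 0.5614 -0.2289  0.1874] F [-0.1  0.6  0.3] open 0.0644
[[-0.628, -0.778, 0.004], [-0.778, 0.628, -0.002], [-0.001, -0.004, -1.0]]
row [ 0.07  0.08 17.34] [-0.05  0.01  0.02]
```

View pics/w10.png

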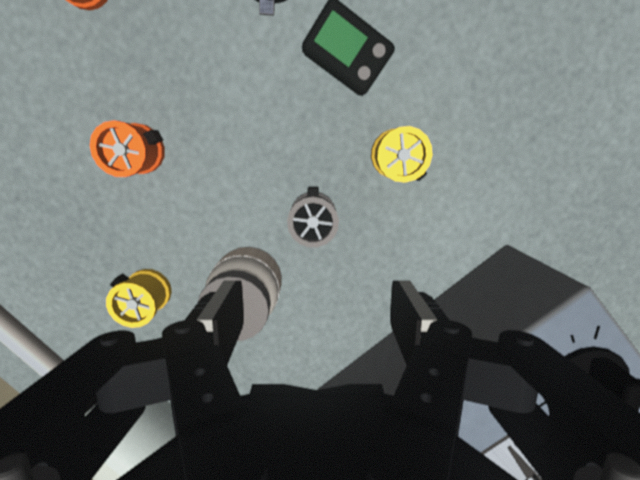

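Request:
apply_moves([
  [0.1,0.1,8,0,0,0],
  [0.1,0.1,8,0,0,0],
  [0.1,0.1,17.3,0,0,0],
  [0.1,0.1,17.3,0,0,0],
  [0.1,0.1,17.3,0,0,0],
  [0.1,0.1,17.3,0,0,0],
])

```text
t: 18.5
tool_pos: [0.5625, -0.2301, 0.0171]
tool_rot: [-1.354, 2.83, -0.009]
contact_force: [0.5, -0.2, 0.3]
opening: 0.0641
```

Request:
apply_moves([
  [0,0,0,0,0,0],
  [0,0,0,0,0,0],
  [0,0,0,0,0,0],
  [0,0,0,0,0,0],
  [0,0,0,0,0,0],
  [0,0,0,0,0,0],
  [0,0,0,0,0,0],
], grip=1)

```text
t: 19.2
tool_pos: [0.5663, -0.2319, 0.0228]
tool_rot: [-1.352, 2.824, -0.021]
contact_force: [-0.2, 0.9, 7.7]
opening: 0.0428
```

Request:
apply_moves([
  [0,0,-10,0,0,0],
  [0,0,-10,0,0,0],
  [0,0,-29,0,0,0],
  [0,0,-29,0,0,0],
  [0,0,-29,0,0,0],
  [0,0,-29,0,0,0],
  [0,0,-29,0,0,0],
  [0,0,-29,0,0,0],
])

```text
t: 20.0
tool_pos: [0.5627, -0.2301, 0.3172]
tool_rot: [-1.35, 2.821, -0.03]
contact_force: [-0.3, -0.1, -1.5]
opening: 0.0425
```

```bash
python3 - <<'E'
from h import *
go(dw(-.062,.05,.3),down(TH+np.pi/2))
E
```

```text
t 20.0 pos [ 0.5627 -0.2301  0.3172] F [-0.3 -0.1 -1.5] open 0.0425
[[-0.627, -0.779, 0.021], [-0.779, 0.627, -0.011], [-0.005, -0.024, -1.0]]
row [-23.2   28.75   1.15] [-0.23  0.16  9.67]
```

```bash
python3 - <<'E'
from h import *
snap('wrist','w11.png')
E
```

```text
(no output)
```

View pics/w11.png

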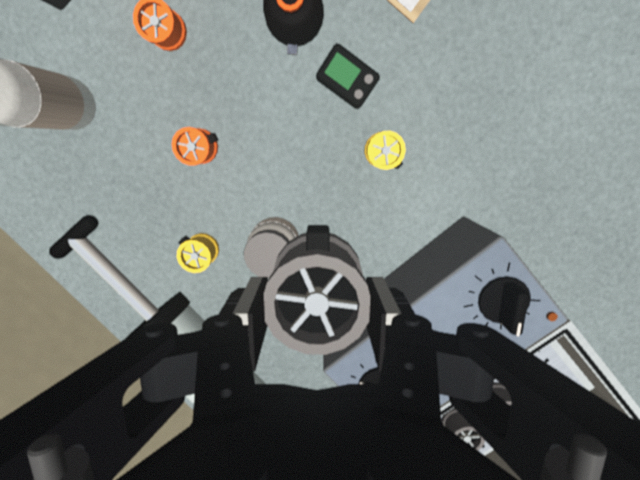

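Request:
apply_moves([
  [-23.2,28.8,1,-0.2,0.2,9.7],
  [-23.2,28.8,1,-0.2,0.2,9.7],
  [-23.2,28.8,1,-0.2,0.2,9.7],
  [-23.2,28.8,1,-0.2,0.2,9.7],
  [-23.2,28.8,1,-0.2,0.2,9.7],
  [-23.2,28.8,1,-0.2,0.2,9.7],
  [-23.2,28.8,1,-0.2,0.2,9.7],
  [-23.2,28.8,1,-0.2,0.2,9.7],
  [-23.2,28.8,1,-0.2,0.2,9.7],
  [-23.2,28.8,1,-0.2,0.2,9.7],
  [-23.2,28.8,1,-0.2,0.2,9.7],
  [-23.2,28.8,1,-0.2,0.2,9.7],
])

```text
t: 21.25
tool_pos: [0.4835, 0.1304, 0.2991]
tool_rot: [0.069, -3.134, 0.002]
contact_force: [-0.5, -0.6, -0.9]
opening: 0.0429
```

```bash
python3 - <<'E'
from h import *
go(dw(-.062,.05,.074),down(TH+np.pi/2))
snap('wrist','w12.png')
E
```

```text
t 21.25 pos [0.4835 0.1304 0.2991] F [-0.5 -0.6 -0.9] open 0.0429
[[-0.999, -0.044, -0.007], [-0.044, 0.999, -0.002], [0.007, -0.001, -1.0]]
row [-0.27  0.06 22.51] [-0.02 -0.08 -0.05]
```

View pics/w12.png

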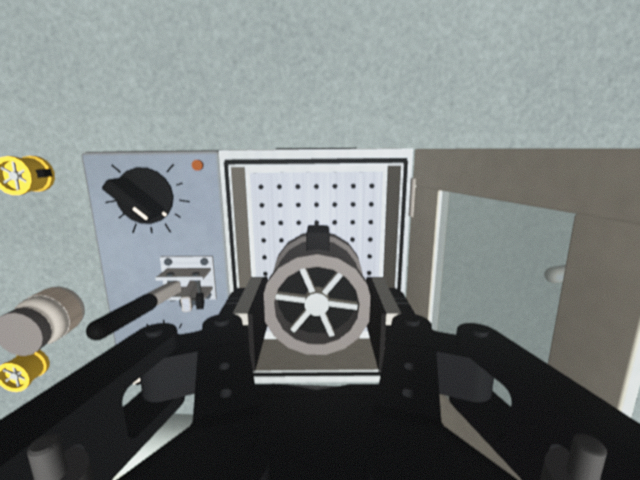

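Request:
apply_moves([
  [-0.2,0.1,12,0,0,0],
  [-0.2,0.1,12,0,0,0],
  [-0.2,0.1,12,0,0,0],
  [-0.2,0.1,20,0,0,0],
  [-0.2,0.1,20,0,0,0],
  [-0.2,0.1,22,0,0,0],
  [-0.2,0.1,22.6,0,0,0],
  [-0.2,0.1,22.6,0,0,0],
  [-0.2,0.1,22.6,0,0,0],
])

```text
t: 22.2
tool_pos: [0.4848, 0.1306, 0.0738]
tool_rot: [0.068, -3.135, 0.002]
contact_force: [0.8, -0.3, -1.8]
opening: 0.043
```

Request:
apply_moves([
  [0,0,0,0,0,0],
  [0,0,0,0,0,0],
  [0,0,0,0,0,0],
  [0,0,0,0,0,0],
], grip=0.25)

```text
t: 22.6
tool_pos: [0.485, 0.1306, 0.0741]
tool_rot: [0.068, -3.136, 0.002]
contact_force: [-0.1, 0.1, 0.3]
opening: 0.0643
```

Request:
apply_moves([
  [0,0,-5,0,0,0],
  [0,0,-10,0,0,0],
  [0,0,-32,0,0,0],
  [0,0,-32,0,0,0],
  [0,0,-32,0,0,0],
  [0,0,-32,0,0,0],
  [0,0,-32,0,0,0],
  [0,0,-32,0,0,0],
  [0,0,-32,0,0,0],
  [0,0,-32,0,0,0],
])

```text
t: 23.6
tool_pos: [0.4859, 0.131, 0.3914]
tool_rot: [0.068, -3.132, 0.003]
contact_force: [0.2, -0.2, -0.1]
opening: 0.0641
```

```bash
python3 - <<'E'
from h import *
a=snap('scene','c13.png')['color'];b=snap('side','s13.png')['color']
snap('wrist','w13.png')
cv2.imwrite('pics/cc13.png',np.hstack([cv2.resize(a[60:300,240:480],(400,400)),cv2.resize(b[170:470,30:400],(400,400))]))
state()
E
```

```text
t 23.75 pos [0.486  0.131  0.3919] F [0.3 0.5 0.1] open 0.064
[[-0.999, -0.043, -0.008], [-0.043, 0.999, -0.002], [0.008, -0.002, -1.0]]
```

View pics/cc13.png

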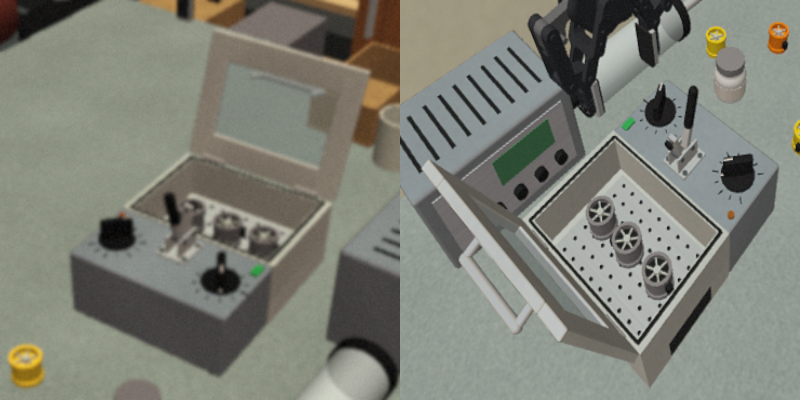

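View pics/w13.png

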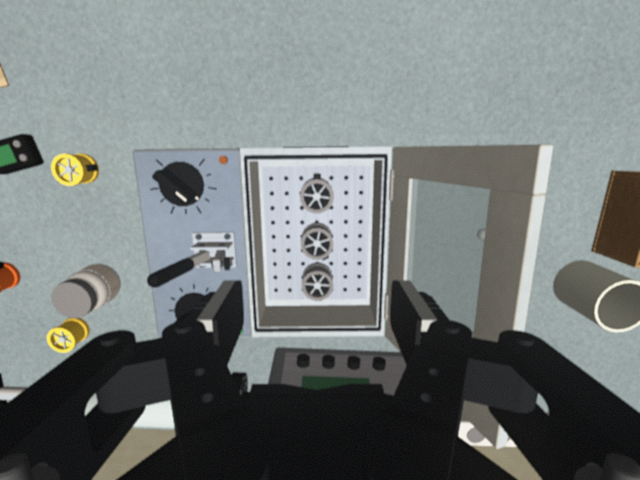

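All three turbines stand upright in the well, and I see no other grey ones. Next is the lid angle.

```bash
python3 - <<'E'
from h import *
w=load('w13');s=load('s13');c=load('c13')
for a in(1.6,1.7,1.8,1.9):
    P=[dw(x,.14-.193*np.cos(a),.116+.193*np.sin(a)) for x in(-.125,.125)]
    print(a,proj(w,P).round(),proj(s,P).round(),proj(c,P).round())
E
```

```text
1.6 [[465. 147.]
 [434. 460.]] [[223. 372.]
 [ 92. 256.]] [[357.  82.]
 [452. 110.]]
1.7 [[493. 146.]
 [456. 459.]] [[209. 386.]
 [ 79. 266.]] [[362.  80.]
 [456. 107.]]
1.8 [[520. 146.]
 [477. 455.]] [[195. 402.]
 [ 66. 277.]] [[366.  79.]
 [459. 105.]]
1.9 [[543. 146.]
 [496. 449.]] [[181. 418.]
 [ 54. 289.]] [[369.  78.]
 [462. 104.]]
```

View pics/s13.png

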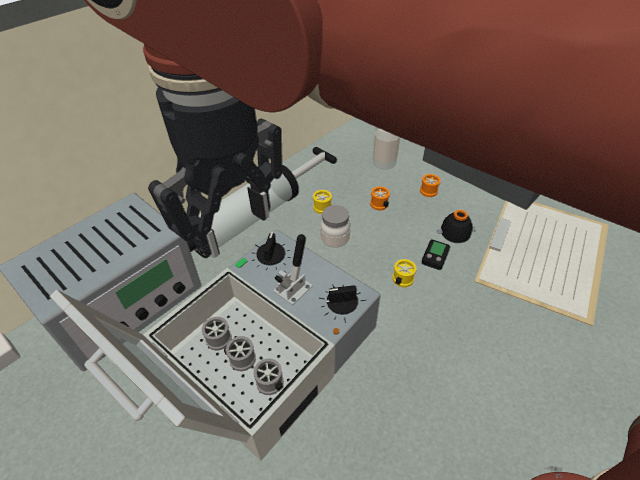

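```bash
cat > lid.py <<'E'
from h import *
def lidpt(a,x=-.075,r=.172,rad=.015):
    d=np.array([-np.cos(a),np.sin(a)]);n=np.array([np.sin(a),np.cos(a)])
    c=np.array([.14,.116])+r*d+n*(.012+rad); return dw(x,c[0],c[1]-.012)
E
python3 - <<'E'
from lid import *
go(dw(-.075,.275,.36),down(TH+np.pi/2))
E
```

```text
t 23.75 pos [0.486  0.131  0.3919] F [0.3 0.5 0.1] open 0.064
[[-0.999, -0.043, -0.008], [-0.043, 0.999, -0.002], [0.008, -0.002, -1.0]]
row [ 1.54 22.47  3.16] [-0.02 -0.1  -0.07]
```

Request:
apply_moves([
  [1.5,22.5,0,0,-0.1,0],
  [1.5,22.5,0,0,-0.1,0],
  [1.5,22.5,0,0,-0.1,0],
  [1.5,22.5,0,0,-0.1,0],
  [1.5,22.5,3.2,0,-0.1,0],
  [1.5,22.5,3.2,0,-0.1,0],
  [1.5,22.5,3.2,0,-0.1,0],
  [1.5,22.5,3.2,0,-0.1,0],
], grip=1)

```text
t: 24.55
tool_pos: [0.4615, 0.3543, 0.3604]
tool_rot: [-0.066, 3.14, -0.002]
contact_force: [-0.4, -0.3, 0.5]
opening: -0.0
```

```bash
python3 - <<'E'
from lid import *
o,Rm=state()
p=o['tool_pos']
for a in[2.05,1.9,1.75,1.6,1.45,1.3,1.15,1.0,.85,.7,.55,.4,.3,.2,.1,0,-.03]:
    q=lidpt(a) if a<2 else lidpt(a)+[0,.012,0]
    print(a,q.round(3),(Rm.T@(q-p)*100).round(1))
E
```

```text
t 24.55 pos [0.4615 0.3543 0.3604] F [-0.4 -0.3  0.5] open -0.0
[[-0.999, -0.042, 0.001], [-0.042, 0.999, -0.001], [-0.001, -0.002, -1.0]]
2.05 [0.462 0.335 0.244] [ 0.  -1.9 11.6]
1.9 [0.463 0.301 0.258] [ 0.1 -5.3 10.2]
1.75 [0.464 0.277 0.268] [ 0.  -7.7  9.2]
1.6 [0.466 0.252 0.275] [  0.  -10.2   8.5]
1.45 [0.467 0.226 0.278] [ -0.  -12.8   8.3]
1.3 [0.468 0.2   0.277] [ -0.  -15.4   8.4]
1.15 [0.469 0.174 0.272] [ -0.  -18.    8.9]
1.0 [0.471 0.15  0.263] [ -0.1 -20.5   9.7]
0.85 [0.472 0.127 0.251] [ -0.1 -22.8  11. ]
0.7 [0.473 0.106 0.235] [ -0.1 -24.8  12.5]
0.55 [0.474 0.088 0.217] [ -0.1 -26.7  14.4]
0.4 [0.474 0.072 0.196] [ -0.1 -28.2  16.5]
0.3 [0.475 0.064 0.181] [ -0.1 -29.1  18. ]
0.2 [0.475 0.057 0.165] [ -0.1 -29.7  19.6]
0.1 [0.475 0.052 0.148] [ -0.1 -30.3  21.3]
0 [0.476 0.048 0.131] [ -0.1 -30.6  23. ]
-0.03 [0.476 0.047 0.126] [ -0.1 -30.7  23.5]
```

Request:
apply_moves([
  [0,-1.5,10.2,0,0,0],
  [0,-1.5,10.2,0,0,0],
  [0,-1.5,10.2,0,0,0],
  [0,-1.5,10.2,0,0,0],
  [0,-4,10,0,0,0],
  [0,-5.5,10,0,0,0],
  [0,-6.5,9.6,0,0,0],
  [0,-7.7,9.2,0,0,0],
  [0,-9,8.8,0,0,0],
  [0,-10.2,8.5,0,0,0],
  [0,-11.5,8.4,0,0,0],
  [0,-12.8,8.3,0,0,0],
  [0,-14,8.3,0,0,0],
  [0,-15.4,8.4,0,0,0],
])

```text
t: 25.95
tool_pos: [0.4679, 0.1994, 0.2764]
tool_rot: [-0.066, 3.14, -0.002]
contact_force: [2.0, 4.0, -0.9]
opening: -0.0004
```

```bash
python3 - <<'E'
from lid import *
o,Rm=state();p=o['tool_pos']
a=snap('scene','c14.png')['color'];b=snap('side','s14.png')['color']
cv2.imwrite('pics/cc14.png',np.hstack([cv2.resize(a[60:300,240:480],(400,400)),cv2.resize(b[170:470,30:400],(400,400))]))
for a in[1.15,1.0,.85,.7,.55,.4,.3,.2,.1,0,-.03]:
    q=lidpt(a); print(a,q.round(3),(Rm.T@(q-p)*100).round(1))
E
```

```text
t 25.95 pos [0.4679 0.1994 0.2764] F [ 2.   4.  -0.9] open -0.0004
[[-0.999, -0.042, 0.001], [-0.042, 0.999, -0.001], [-0.001, -0.001, -1.0]]
1.15 [0.469 0.174 0.272] [-0.1 -2.5  0.4]
1.0 [0.471 0.15  0.263] [-0.1 -5.   1.3]
0.85 [0.472 0.127 0.251] [-0.1 -7.3  2.5]
0.7 [0.473 0.106 0.235] [-0.1 -9.4  4.1]
0.55 [0.474 0.088 0.217] [ -0.1 -11.2   6. ]
0.4 [0.474 0.072 0.196] [ -0.1 -12.7   8.1]
0.3 [0.475 0.064 0.181] [ -0.1 -13.6   9.6]
0.2 [0.475 0.057 0.165] [ -0.1 -14.3  11.2]
0.1 [0.475 0.052 0.148] [ -0.1 -14.8  12.9]
0 [0.476 0.048 0.131] [ -0.1 -15.1  14.6]
-0.03 [0.476 0.047 0.126] [ -0.1 -15.2  15.1]
```

View pics/cc14.png

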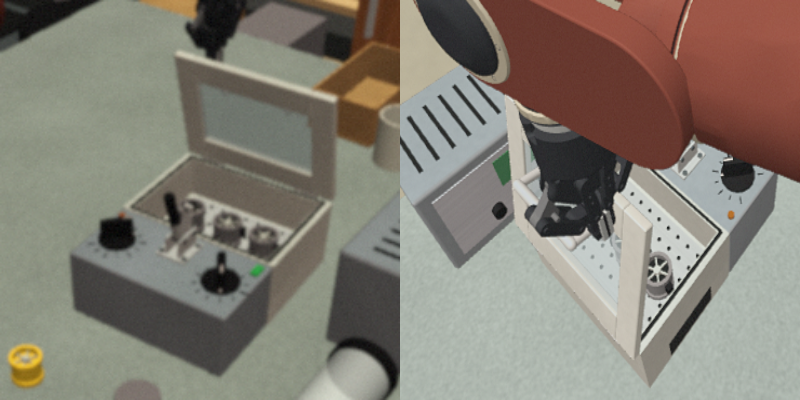

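The lid is following the fingers and the turbines are undisturbed, so I keep pushing along the arc.

Request:
apply_moves([
  [0,-1.2,0.2,0,0,0],
  [0,-2.5,0.4,0,0,0],
  [0,-3.8,0.8,0,0,0],
  [0,-5,1.3,0,0,0],
  [0,-6.2,1.9,0,0,0],
  [0,-7.3,2.5,0,0,0],
  [0,-8.4,3.3,0,0,0],
  [0,-9.4,4.1,0,0,0],
  [0,-10.3,5,0,0,0],
  [0,-11.2,6,0,0,0],
  [0,-12,7,0,0,0],
  [0,-12.7,8.1,0,0,0],
  [0,-13.6,9.6,0,0,0],
  [0,-14.3,11.2,0,0,0],
  [0,-14.6,12,0,0,0],
  [0,-14.8,12.9,0,0,0],
  [0,-15,13.7,0,0,0],
  [0,-15.1,14.5,0,0,0],
])

```text
t: 27.85
tool_pos: [0.4733, 0.0465, 0.1309]
tool_rot: [0.062, -3.14, 0.007]
contact_force: [-0.9, 0.2, 0.0]
opening: 0.0001
```

```bash
python3 - <<'E'
from lid import *
o,Rm=state();p=o['tool_pos']
a=snap('scene','c15.png')['color'];b=snap('side','s15.png')['color']
cv2.imwrite('pics/cc15.png',np.hstack([cv2.resize(a[60:300,240:480],(400,400)),cv2.resize(b[170:470,30:400],(400,400))]))
E
```

```text
t 27.85 pos [0.4733 0.0465 0.1309] F [-0.9  0.2  0. ] open 0.0001
[[-0.999, -0.04, -0.001], [-0.04, 0.999, -0.004], [0.001, -0.004, -1.0]]
```

View pics/cc15.png

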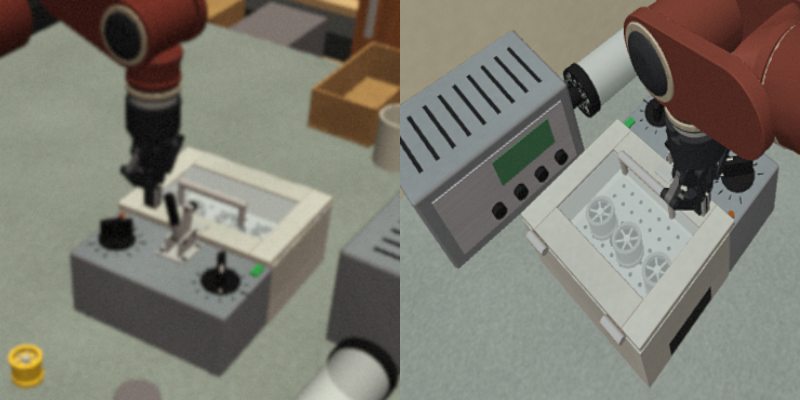

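Request:
apply_moves([
  [0,0,0.3,0,0,0],
  [0,0,0.3,0,0,0],
  [0,0,0.6,0,0,0],
  [0,0,0.6,0,0,0],
  [0,0,0.9,0,0,0],
  [0,0,0.9,0,0,0],
])

```text
t: 28.55
tool_pos: [0.4735, 0.0465, 0.1277]
tool_rot: [0.064, -3.137, 0.008]
contact_force: [-18.6, -0.3, 32.2]
opening: -0.0007
```

Request:
apply_moves([
  [0,0,-5,0,0,0],
  [0,0,-10,0,0,0],
  [0,0,-20,0,0,0],
  [0,0,-20,0,0,0],
  [0,0,-20,0,0,0],
  [0,0,-20,0,0,0],
  [0,0,-20,0,0,0],
])

```text
t: 29.25
tool_pos: [0.4737, 0.0476, 0.326]
tool_rot: [0.064, -3.135, 0.008]
contact_force: [0.8, 0.2, -1.5]
opening: -0.0002
```

```bash
python3 - <<'E'
from lid import *
o,Rm=state()
s=load('side0');c=load('scene0')
def wd(p):
    d=np.array(p[:2])-O;cc,ss=np.cos(TH),np.sin(TH);return np.array([cc*d[0]+ss*d[1],-ss*d[0]+cc*d[1],p[2]])
print(wd(tri(s,(300.9,236.5),c,(341.75,177))).round(4),wd(tri(s,(297.4,264.8),c,(345,194.5))).round(4))
a=snap('scene','c16.png')['color'];b=snap('side','s16.png')['color'];snap('wrist','w16.png')
cv2.imwrite('pics/cc16.png',np.hstack([cv2.resize(a[130:290,280:440],(400,400),interpolation=2),cv2.resize(b[210:370,210:400],(400,337),interpolation=2)[:400] if 0 else cv2.resize(b[200:360,230:390],(400,400),interpolation=2)]))
E
```

```text
t 29.25 pos [0.4737 0.0476 0.326 ] F [ 0.8  0.2 -1.5] open -0.0002
[[-0.999, -0.041, -0.006], [-0.041, 0.999, -0.005], [0.006, -0.005, -1.0]]
[-0.0008 -0.1089  0.2239] [-0.0018 -0.0942  0.1682]
```

View pics/cc16.png

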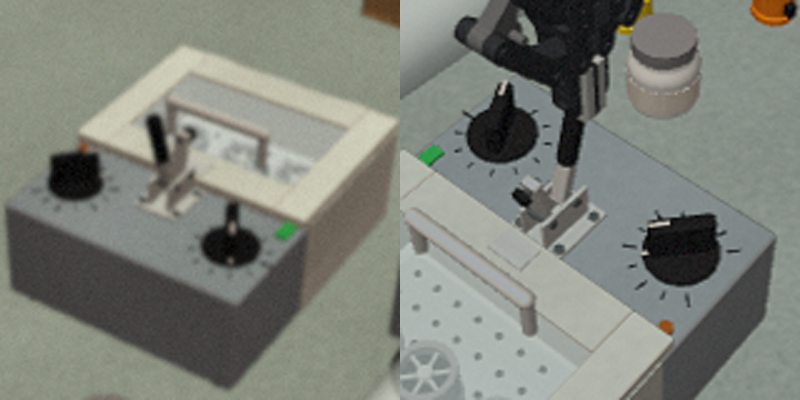

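View pics/w16.png

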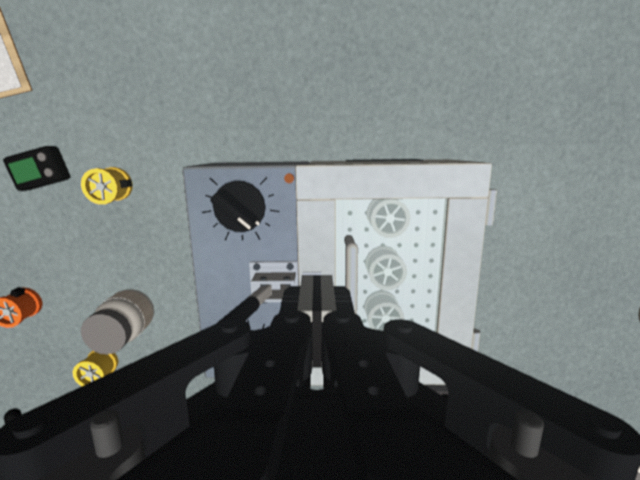

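```bash
cat >> h.py <<'E'
def clp(a,r=.075,off=.0225):
    d=np.array([-np.cos(a),np.sin(a)]);n=np.array([np.sin(a),np.cos(a)])
    c=np.array([-.084,.139])+r*d+off*n;return dw(0,c[0],c[1]-.012)
E
python3 - <<'E'
from h import *
o,Rm=state();p=o['tool_pos']
go(dw(0,-.05,.27),down(TH+np.pi/2))
E
```

```text
t 29.4 pos [0.4734 0.0476 0.325 ] F [ 0.7 -0.4  0.3] open -0.0
[[-0.999, -0.041, -0.008], [-0.041, 0.999, -0.005], [0.008, -0.004, -1.0]]
t 29.4 pos [0.4734 0.0476 0.325 ] F [ 0.7 -0.4  0.3] open -0.0
[[-0.999, -0.041, -0.008], [-0.041, 0.999, -0.005], [0.008, -0.004, -1.0]]
row [-7.79 -1.66  5.45] [-0.05 -0.09 -0.1 ]
```

Request:
apply_moves([
  [-7.8,-1.7,0,0,-0.1,-0.1],
  [-7.8,-1.7,0,0,-0.1,-0.1],
  [-7.8,-1.7,5.5,0,-0.1,-0.1],
  [-7.8,-1.7,5.5,0,-0.1,-0.1],
  [-7.8,-1.7,5.5,0,-0.1,-0.1],
])

```text
t: 29.9
tool_pos: [0.5497, 0.0336, 0.2661]
tool_rot: [0.077, -3.134, 0.006]
contact_force: [-0.3, -0.0, 0.6]
opening: 0.0004
```

```bash
python3 - <<'E'
from h import *
o,Rm=state();p=o['tool_pos']
print((Rm.T@(dw(0,-.05,.2)-p)*100).round(1))
for a in[1.4,1.25,1.1,.95,.8,.65,.5,.4,.3,.2,.1,0]:
    q=clp(a); print(a,q.round(3),(Rm.T@(q-p)*100).round(1))
E
```

```text
t 29.9 pos [0.5497 0.0336 0.2661] F [-0.3 -0.   0.6] open 0.0004
[[-0.999, -0.049, -0.006], [-0.049, 0.999, -0.004], [0.006, -0.004, -1.0]]
[-0.2  0.   6.6]
1.4 [0.553 0.009 0.205] [-0.2 -2.4  6.1]
1.25 [ 0.553 -0.002  0.205] [-0.2 -3.6  6.1]
1.1 [ 0.554 -0.014  0.204] [-0.2 -4.8  6.2]
0.95 [ 0.554 -0.025  0.201] [-0.2 -5.9  6.5]
0.8 [ 0.555 -0.036  0.196] [-0.2 -7.   7. ]
0.65 [ 0.555 -0.046  0.19 ] [-0.2 -8.   7.6]
0.5 [ 0.556 -0.055  0.183] [-0.2 -8.9  8.4]
0.4 [ 0.556 -0.06   0.177] [-0.2 -9.4  8.9]
0.3 [ 0.556 -0.065  0.171] [-0.2 -9.8  9.6]
0.2 [ 0.556 -0.069  0.164] [ -0.2 -10.2  10.2]
0.1 [ 0.557 -0.072  0.157] [ -0.2 -10.6  11. ]
0 [ 0.557 -0.075  0.15 ] [ -0.3 -10.8  11.7]
```

Request:
apply_moves([
  [-0.2,0,6.1,0,0,0],
  [-0.2,0,6.1,0,0,0],
  [-0.2,-1.5,6.1,0,0,0],
  [-0.2,-2.5,6.1,0,0,0],
  [-0.2,-3.6,6.1,0,0,0],
  [-0.2,-4.8,6.2,0,0,0],
  [-0.2,-5.9,6.5,0,0,0],
  [-0.2,-7,7,0,0,0],
  [-0.2,-8,7.6,0,0,0],
  [-0.2,-8.9,8.4,0,0,0],
  [-0.2,-9.4,8.9,0,0,0],
  [-0.2,-9.8,9.6,0,0,0],
  [-0.2,-10.2,10.2,0,0,0],
  [-0.2,-10.6,11,0,0,0],
  [-0.2,-10.8,11.4,0,0,0],
  [-0.2,-10.8,11.7,0,0,0],
  [-0.2,-10.8,11.7,0,0,0],
])

```text
t: 31.6
tool_pos: [0.5562, -0.0751, 0.1504]
tool_rot: [0.077, -3.134, 0.008]
contact_force: [-2.5, -0.1, 5.5]
opening: -0.0002
```

```bash
python3 - <<'E'
from h import *
o,Rm=state()
a=snap('scene','c17.png')['color'];b=snap('side','s17.png')['color']
cv2.imwrite('pics/cc17.png',np.hstack([cv2.resize(a[130:290,280:440],(400,400),interpolation=2),cv2.resize(b[200:360,230:390],(400,400),interpolation=2)]))
E
```

```text
t 31.6 pos [ 0.5562 -0.0751  0.1504] F [-2.5 -0.1  5.5] open -0.0002
[[-0.999, -0.049, -0.007], [-0.049, 0.999, -0.005], [0.007, -0.005, -1.0]]
```

View pics/cc17.png

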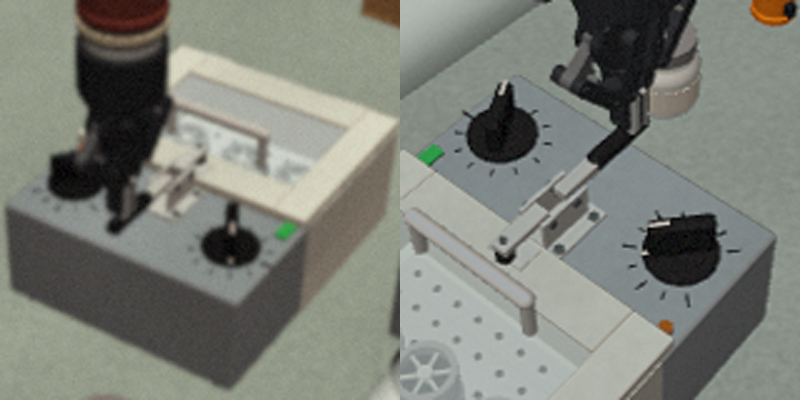

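Clamp down and the arm is on the lid. I press a little further until it stops.

Request:
apply_moves([
  [0,0,0.3,0,0,0],
  [0,0,0.5,0,0,0],
  [0,0,0.7,0,0,0],
  [0,0,0.7,0,0,0],
])

```text
t: 32.1
tool_pos: [0.5567, -0.0752, 0.1498]
tool_rot: [0.079, -3.134, 0.009]
contact_force: [-14.5, 3.4, 27.6]
opening: -0.0
```

Request:
apply_moves([
  [0,0,-4,0,0,0],
  [0,0,-8,0,0,0],
  [0,0,-14,0,0,0],
  [6,3,-18,0,0,0],
  [12,3,-18,0,0,0],
  [18,3,-18,0,0,0],
  [18,3,-18,0,0,0],
  [18,3,-18,0,0,0],
], grip=0.5)

```text
t: 32.9
tool_pos: [0.3736, -0.0531, 0.333]
tool_rot: [0.077, -3.139, 0.014]
contact_force: [1.0, -0.6, -0.8]
opening: 0.0429
```

```bash
python3 - <<'E'
from h import *
o,Rm=state()
a=snap('scene','c18.png')['color'];b=snap('side','s18.png')['color'];snap('wrist','w18.png')
cv2.imwrite('pics/cc18.png',np.hstack([cv2.resize(a[130:290,280:440],(400,400),interpolation=2),cv2.resize(b[200:360,230:390],(400,400),interpolation=2)]))
E
```

```text
t 32.9 pos [ 0.3736 -0.0531  0.333 ] F [ 1.  -0.6 -0.8] open 0.0429
[[-0.999, -0.049, -0.001], [-0.049, 0.999, -0.009], [0.002, -0.009, -1.0]]
```

View pics/cc18.png

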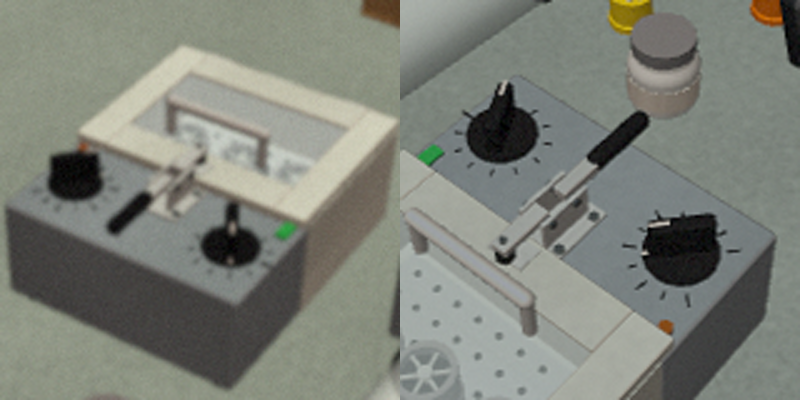

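View pics/w18.png

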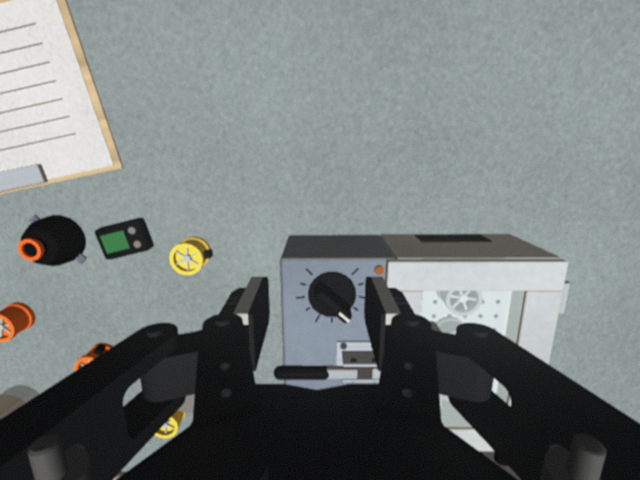

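```bash
cat >> h.py <<'E'
def wd(p):
    d=np.array(p[:2])-O;cc,ss=np.cos(TH),np.sin(TH);return np.array([cc*d[0]+ss*d[1],-ss*d[0]+cc*d[1],p[2]])
E
python3 - <<'E'
from h import *
w=load('w3')
m=wd(onz(w,147,66,.123));a=wd(onz(w,123,44,.123));print(m,a)
d=m-np.array([-.084,-.1125,0]);print('therm ang',np.degrees(np.arctan2(d[1],d[0])))
m=wd(onz(w,120,254,.123));a=wd(onz(w,150,236,.123));d=m-a;print(m,a,'timer',np.degrees(np.arctan2(d[1],d[0])))
im=w['color'];cv2.imwrite('pics/z20.png',cv2.resize(im[0:280,50:230],None,fx=2.1,fy=2.1,interpolation=2))
im=load('w18')['color'];cv2.imwrite('pics/z21.png',cv2.resize(im[250:350,280:390],None,fx=5,fy=5,interpolation=2))
E
```

```text
[-0.06679925 -0.09492894  0.123     ] [-0.08388706 -0.11285534  0.123     ]
therm ang 45.6101605787759
[ 0.1019142  -0.14436827  0.123     ] [ 0.08384311 -0.1124462   0.123     ] timer -60.4857922361719
```

View pics/z20.png

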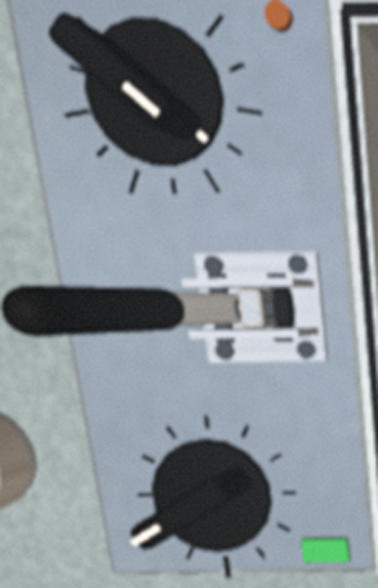

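View pics/z21.png

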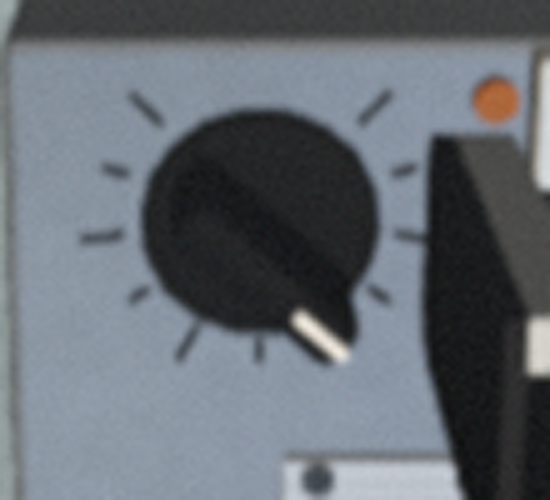

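```bash
python3 - <<'E'
from h import *
w=load('w3');v=load('w18')
for im,us,ax in((w,((110,41),(124.5,54)),(-.084,-.1125)),(v,((339.4,313.2),(349,321.4)),(-.084,-.1125)),(w,((125,250),(114.3,257)),(.084,-.1125))):
    a,b=[wd(onz(im,*u,.153)) for u in us];d=b-a;e=b[:2]-ax;print(a.round(4),b.round(4),np.degrees(np.arctan2(d[1],d[0])),np.degrees(np.arctan2(e[1],e[0])))
s=load('s18');im=s['color'];cv2.imwrite('pics/z22.png',cv2.resize(im[220:320,240:380],None,fx=5,fy=5,interpolation=2))
E
```

```text
[-0.0783 -0.1074  0.153 ] [-0.0692 -0.0977  0.153 ] 46.898739212689314 45.045625795670446
[-0.0766 -0.1061  0.153 ] [-0.0673 -0.0959  0.153 ] 47.40865928417649 44.735620274180384
[ 0.0886 -0.1213  0.153 ] [ 0.0951 -0.1319  0.153 ] -58.505354852015984 -60.20286674411399
```

View pics/z22.png

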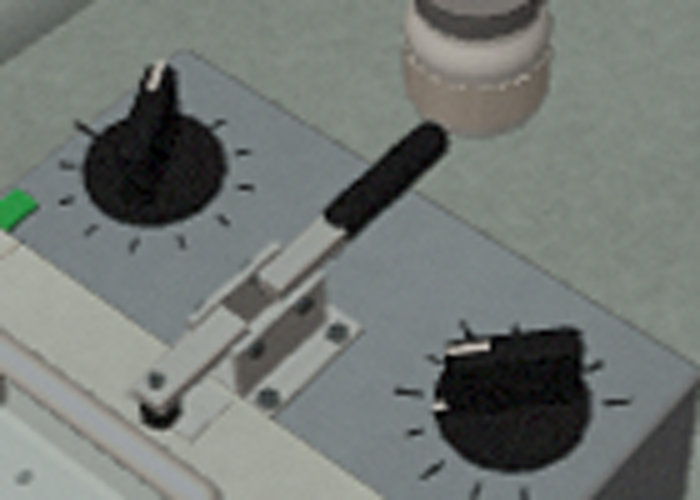

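The thermostat pointer is at +45°, so it reads 1.57 rad and needs 72° clockwise. The timer pointer is at −60°, so it is on click 2 and needs 90° clockwise.

```bash
python3 - <<'E'
from h import *
print(dw(-.084,-.1125,.19))
go(dw(-.084,-.1125,.19),down(TH+np.radians(135)))
E
```

```text
[ 0.47059588 -0.03266907  0.19      ]
t 33.05 pos [ 0.3767 -0.0533  0.331 ] F [ 0.3 -0.1  1.2] open 0.0426
[[-0.999, -0.05, -0.006], [-0.05, 0.999, -0.007], [0.006, -0.006, -1.0]]
row [-9.56  1.69 14.03] [-0.04 -0.09 -8.99]
```

Request:
apply_moves([
  [-9.6,1.7,5,0,-0.1,-9],
  [-9.6,1.7,5,0,-0.1,-9],
  [-9.6,1.7,5,0,-0.1,-9],
  [-9.6,1.7,5,0,-0.1,-9],
  [-9.6,1.7,14,0,-0.1,-9],
  [-9.6,1.7,14,0,-0.1,-9],
  [-9.6,1.7,14,0,-0.1,-9],
  [-9.6,1.7,14,0,-0.1,-9],
  [-9.6,1.7,14,0,-0.1,-9],
])

```text
t: 33.95
tool_pos: [0.4727, -0.0328, 0.1927]
tool_rot: [-1.272, 2.869, -0.009]
contact_force: [0.1, 0.7, 1.2]
opening: 0.0429
```

```bash
python3 - <<'E'
from h import *
go(dw(-.084,-.1125,.131),down(TH+np.radians(135)))
snap('wrist','w22.png')
E
```

```text
t 33.95 pos [ 0.4727 -0.0328  0.1927] F [0.1 0.7 1.2] open 0.0429
[[-0.671, -0.741, 0.005], [-0.741, 0.671, -0.004], [-0.001, -0.006, -1.0]]
row [0.14 0.21 6.17] [-0.07  0.01  0.01]
```

View pics/w22.png

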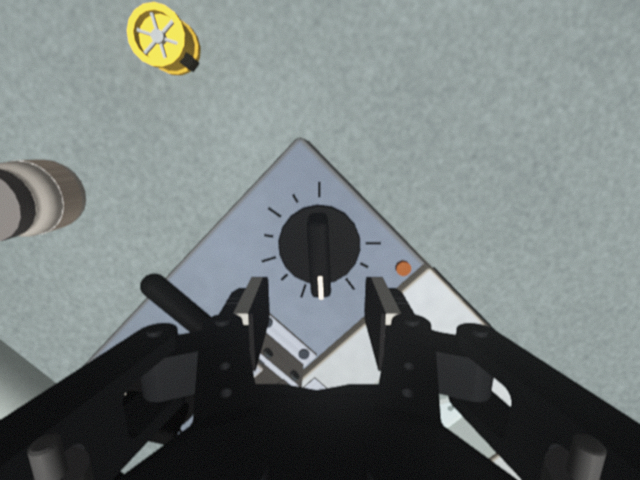

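Request:
apply_moves([
  [0.1,0.2,3,0,0,0],
  [0.1,0.2,6.2,0,0,0],
  [0.1,0.2,6.2,0,0,0],
  [0.1,0.2,6.2,0,0,0],
])

```text
t: 34.4
tool_pos: [0.4719, -0.0328, 0.1329]
tool_rot: [-1.271, 2.867, -0.011]
contact_force: [-0.4, -0.3, 0.5]
opening: 0.043
```

Request:
apply_moves([
  [0,0,0,0,0,0],
  [0,0,0,0,0,0],
  [0,0,0,0,0,0],
  [0,0,0,0,0,0],
  [0,0,0,0,0,0],
  [0,0,0,0,0,0],
], grip=1, squeeze=40)

```text
t: 35.0
tool_pos: [0.4726, -0.0318, 0.1358]
tool_rot: [-1.271, 2.865, -0.009]
contact_force: [-5.5, 4.9, 8.5]
opening: 0.0108
```

```bash
python3 - <<'E'
from h import *
go(dw(-.084,-.1125,.131),down(TH+np.radians(135)))
go(dw(-.084,-.1125,.131),down(TH+np.radians(63)))
E
```

```text
t 35.0 pos [ 0.4726 -0.0318  0.1358] F [-5.5  4.9  8.5] open 0.0108
[[-0.671, -0.741, 0.009], [-0.741, 0.671, -0.002], [-0.004, -0.008, -1.0]]
row [0.2  0.09 0.48] [-0.09  0.05  0.01]
t 35.0 pos [ 0.4726 -0.0318  0.1358] F [-5.5  4.9  8.5] open 0.0108
[[-0.671, -0.741, 0.009], [-0.741, 0.671, -0.002], [-0.004, -0.008, -1.0]]
row [0.2  0.09 0.48] [-0.05  0.1  14.41]
```

Request:
apply_moves([
  [0.1,0.1,0,0,0,1.2],
  [0.1,0.1,0,0,0,2.4],
  [0.1,0.1,0,0,0,3.6],
  [0.1,0.1,0,0,0,4.8],
  [0.1,0.1,0,0,0,6],
  [0.1,0.1,0,0,0,7.2],
  [0.1,0.1,0,0,0,8.4],
  [0.1,0.1,0,0,0,9.6],
  [0.1,0.1,0,0,0,10.8],
  [0.1,0.1,0,0,0,12],
  [0.1,0.1,0,0,0,13.2],
  [0.1,0.1,0,0,0,14.4],
  [0.1,0.1,0,0,0,14.4],
  [0.1,0.1,0,0,0,14.4],
])

```text
t: 36.4
tool_pos: [0.4727, -0.0342, 0.136]
tool_rot: [0.655, 3.057, -0.008]
contact_force: [7.9, -8.3, -11.2]
opening: 0.0109
```

```bash
python3 - <<'E'
from h import *
go(dw(-.084,-.1125,.131),down(TH+np.radians(63)))
E
```

```text
t 36.4 pos [ 0.4727 -0.0342  0.136 ] F [  7.9  -8.3 -11.2] open 0.0109
[[-0.912, 0.41, 0.014], [0.41, 0.912, -0.008], [-0.016, -0.002, -1.0]]
row [0.26 0.05 0.5 ] [-0.02  0.18  0.  ]
```

Release, then raise and look.

Request:
apply_moves([
  [0,0,0,0,0,0],
  [0,0,0,0,0,0],
  [0,0,0,0,0,0],
  [0,0,0,0,0,0],
], grip=0.5)

```text
t: 36.8
tool_pos: [0.473, -0.0341, 0.1366]
tool_rot: [0.655, 3.056, -0.007]
contact_force: [0.2, -0.5, 0.2]
opening: 0.0429
```

Request:
apply_moves([
  [0,0,-4,0,0,0],
  [0,0,-8,0,0,0],
  [0,0,-8,0,0,0],
  [0,0,-8,0,0,0],
])

```text
t: 37.2
tool_pos: [0.4726, -0.0335, 0.2182]
tool_rot: [0.654, 3.053, -0.007]
contact_force: [-0.9, 0.2, -1.6]
opening: 0.0427
```

```bash
python3 - <<'E'
from h import *
im=snap('wrist','w23.png')
cv2.imwrite('pics/z23.png',cv2.resize(im['color'][100:400,180:480],(600,600),interpolation=2))
state()
E
```

```text
t 37.25 pos [ 0.4717 -0.0333  0.2165] F [-0.   0.5 -0.1] open 0.0428
[[-0.912, 0.409, 0.015], [0.409, 0.912, -0.008], [-0.017, -0.001, -1.0]]
```

View pics/z23.png

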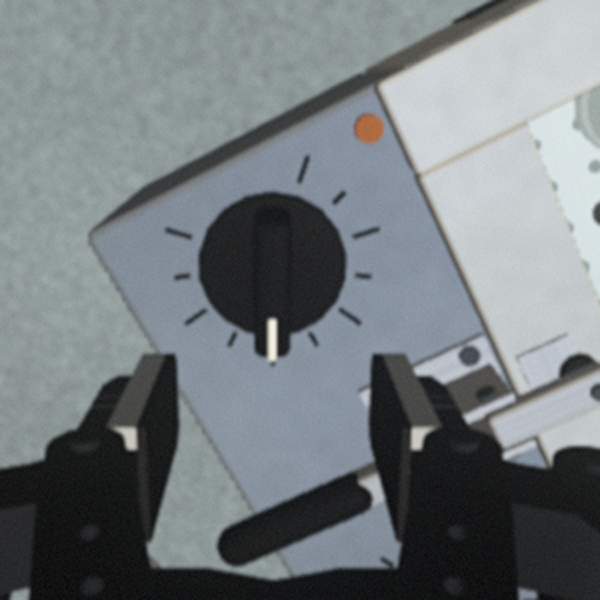

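The pointer lies on the seventh tick, with three ticks on each side of the gap as expected. Now the number.

```bash
python3 - <<'E'
from h import *
im=load('w23')
a,b=[wd(onz(im,180+x/2,100+y/2,.153)) for x,y in((272,320),(272,361))]
d=b-a;e=b[:2]-[-.084,-.1125];print(a,b,135-np.degrees(np.arctan2(d[1],d[0])),135-np.degrees(np.arctan2(e[1],e[0])),'target 162')
go(dw(.084,-.1125,.22),down(TH+np.radians(30)))
print(obs()['q'].round(2))
E
```

```text
[-0.07513306 -0.11737176  0.153     ] [-0.06237569 -0.12387127  0.153     ] 161.99750980844794 162.73789847926878 target 162
t 37.25 pos [ 0.4717 -0.0333  0.2165] F [-0.   0.5 -0.1] open 0.0428
[[-0.912, 0.409, 0.015], [0.409, 0.912, -0.008], [-0.017, -0.001, -1.0]]
row [-14.85   7.63  -0.11] [0.04 0.19 6.61]
[-0.23 -0.33  1.98 -0.    1.47 -1.37]
```

Request:
apply_moves([
  [-14.9,7.6,-0.3,0,0.2,6.6],
  [-14.9,7.6,-0.3,0,0.2,6.6],
  [-14.9,7.6,-0.3,0,0.2,6.6],
  [-14.9,7.6,-0.3,0,0.2,6.6],
  [-14.9,7.6,-0.3,0,0.2,6.6],
  [-14.9,7.6,-0.3,0,0.2,6.6],
  [-14.9,7.6,-0.3,0,0.2,6.6],
])

```text
t: 37.95
tool_pos: [0.6372, -0.0248, 0.221]
tool_rot: [-1.5, -2.758, -0.005]
contact_force: [-0.1, -0.6, 0.8]
opening: 0.0425
```

```bash
python3 - <<'E'
from h import *
go(dw(.084,-.1125,.132),down(TH+np.radians(30)))
snap('wrist','w24.png')
E
```

```text
t 37.95 pos [ 0.6372 -0.0248  0.221 ] F [-0.1 -0.6  0.8] open 0.0425
[[-0.543, 0.839, -0.0], [0.839, 0.543, 0.003], [0.003, 0.002, -1.0]]
row [-0.06  0.1   8.9 ] [ 0.02 -0.03  0.02]
```

View pics/w24.png

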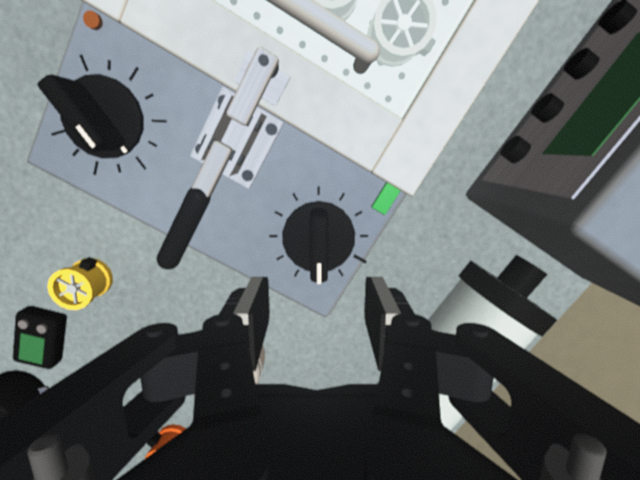

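```bash
python3 - <<'E'
from h import *
im=load('w24')
for u in((470,193),(580,230),(463,265),(440,320)):
    print(u,[wd(onz(im,*u,z)).round(3) for z in(.05,.1,.2)])
E
```

```text
(470, 193) [array([ 0.194, -0.022,  0.05 ]), array([ 0.171, -0.028,  0.1  ]), array([ 0.126, -0.039,  0.2  ])]
(580, 230) [array([0.306, 0.002, 0.05 ]), array([ 0.265, -0.007,  0.1  ]), array([ 0.184, -0.026,  0.2  ])]
(463, 265) [array([ 0.23 , -0.082,  0.05 ]), array([ 0.202, -0.078,  0.1  ]), array([ 0.145, -0.07 ,  0.2  ])]
(440, 320) [array([ 0.245, -0.142,  0.05 ]), array([ 0.214, -0.129,  0.1  ]), array([ 0.153, -0.102,  0.2  ])]
```

Request:
apply_moves([
  [-0.1,0.1,4.5,0,0,0],
  [-0.1,0.1,8.8,0,0,0],
  [-0.1,0.1,8.8,0,0,0],
  [-0.1,0.1,8.8,0,0,0],
  [-0.1,0.1,8.8,0,0,0],
])

```text
t: 38.5
tool_pos: [0.6403, -0.0252, 0.1369]
tool_rot: [1.5, 2.756, 0.008]
contact_force: [0.2, -0.2, 0.1]
opening: 0.0426
```

Request:
apply_moves([
  [0,0,0,0,0,0],
  [0,0,0,0,0,0],
  [0,0,0,0,0,0],
  [0,0,0,0,0,0],
  [0,0,0,0,0,0],
  [0,0,0,0,0,0],
], grip=1, squeeze=60)

```text
t: 39.1
tool_pos: [0.6405, -0.0266, 0.1406]
tool_rot: [1.499, 2.755, 0.004]
contact_force: [-7.6, -3.2, 9.8]
opening: 0.0103
```

```bash
python3 - <<'E'
from h import *
go(dw(.084,-.1125,.132),down(TH+np.radians(-59)))
E
```

```text
t 39.1 pos [ 0.6405 -0.0266  0.1406] F [-7.6 -3.2  9.8] open 0.0103
[[-0.543, 0.84, 0.006], [0.84, 0.543, -0.001], [-0.004, 0.005, -1.0]]
row [ 0.3  -0.06  0.86] [ 7.000e-02 -1.000e-02  1.782e+01]
```

Request:
apply_moves([
  [0.2,0,0.2,0,0,1.2],
  [0.2,0,0.2,0,0,2.4],
  [0.2,0,0.2,0,0,3.6],
  [0.2,0,0.2,0,0,4.8],
  [0.2,0,0.2,0,0,6],
  [0.2,0,0.2,0,0,7.2],
  [0.2,0,0.2,0,0,8.4],
  [0.2,0,0.2,0,0,9.6],
  [0.2,0,0.2,0,0,10.8],
  [0.2,0,0.2,0,0,12],
  [0.2,0,0.2,0,0,13.2],
  [0.2,0,0.2,0,0,14.4],
  [0.2,0,0.2,0,0,15.6],
  [0.2,0,0.2,0,0,16.8],
  [0.2,0,0.2,0,0,18],
  [0.2,0,0.2,0,0,18],
  [0.2,0,0.2,0,0,18],
])

```text
t: 40.8
tool_pos: [0.6366, -0.0259, 0.1406]
tool_rot: [3.011, 0.89, -0.005]
contact_force: [-13.8, -2.2, 11.0]
opening: 0.0101
```

```bash
python3 - <<'E'
from h import *
go(dw(.084,-.1125,.132),down(TH+np.radians(-60)))
print(obs()['wrist_torque'])
E
```

```text
t 40.8 pos [ 0.6366 -0.0259  0.1406] F [-13.8  -2.2  11. ] open 0.0101
[[0.839, 0.543, -0.002], [0.543, -0.839, -0.003], [-0.003, 0.001, -1.0]]
row [ 0.23 -0.03  0.86] [0.01 0.04 0.02]
[-0.53587311  2.60697951 -0.018907  ]
```

Request:
apply_moves([
  [0,0,0,0,0,0],
  [0,0,0,0,0,0],
  [0,0,0,0,0,0],
  [0,0,0,0,0,0],
], grip=0.5)

```text
t: 41.2
tool_pos: [0.637, -0.0259, 0.1409]
tool_rot: [3.011, 0.89, -0.003]
contact_force: [0.5, 0.4, -0.6]
opening: 0.0428
```

Request:
apply_moves([
  [0,0,-4,0,0,0],
  [0,0,-10,0,0,0],
  [0,0,-20,0,0,0],
  [0,0,-20,0,0,0],
  [0,0,-20,0,0,0],
  [0,0,-20,0,0,0],
])

```text
t: 41.8
tool_pos: [0.6385, -0.0254, 0.3447]
tool_rot: [3.008, 0.889, 0.006]
contact_force: [0.4, -0.2, -0.8]
opening: 0.0427
```

```bash
python3 - <<'E'
from h import *
im=snap('wrist','w25.png');a=snap('scene','c25.png')['color'];b=snap('side','s25.png')['color']
cv2.imwrite('pics/cc25.png',np.hstack([cv2.resize(a[130:290,280:440],(400,400),interpolation=2),cv2.resize(b[200:360,230:390],(400,400),interpolation=2)]))
state()
E
```

```text
t 41.95 pos [ 0.6365 -0.0252  0.3378] F [-0.4  0.2 -0.2] open 0.0428
[[0.839, 0.544, -0.006], [0.544, -0.839, -0.002], [-0.006, -0.001, -1.0]]
```

View pics/w25.png

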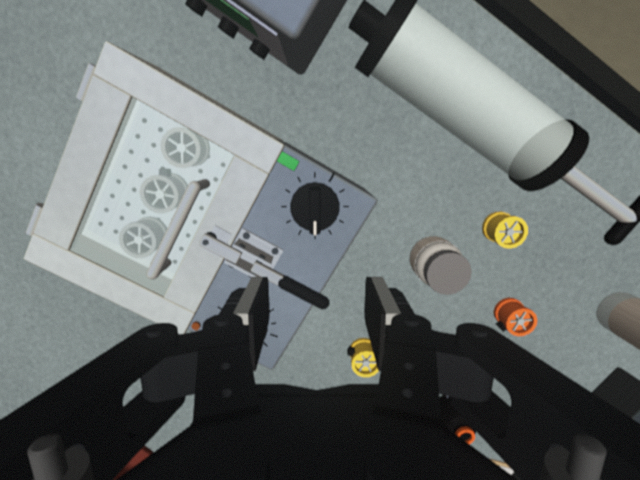

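View pics/cc25.png

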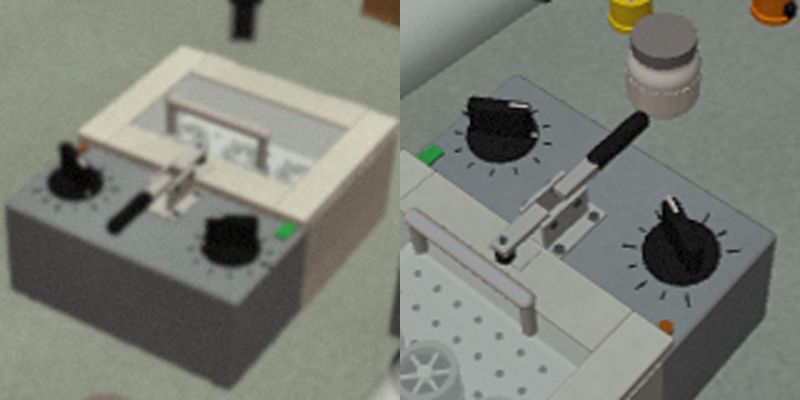

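```bash
python3 - <<'E'
from h import *
im=load('w25');cv2.imwrite('pics/z25.png',cv2.resize(im['color'][160:260,260:370],None,fx=6,fy=6,interpolation=2))
a,b=[wd(onz(im,*u,.153)) for u in((314.5,219),(314.5,236))]
d=b-a;e=b[:2]-[.084,-.1125];print(a,b,-np.degrees(np.arctan2(d[1],d[0])),-np.degrees(np.arctan2(e[1],e[0])),'target 150')
# clamp handle end/base heights via side+scene: handle end
s=load('s25');c=load('c25')
print(wd(tri(s,(230+645/2.5,200+118/2.5),c,(280+112/2.5,130+229/2.5))))
E
```

```text
[ 0.07789863 -0.11592274  0.153     ] [ 0.06264271 -0.12474487  0.153     ] 149.96024453736092 150.1728735717596 target 150
[-0.11745108 -0.2346991   0.18070491]
```

View pics/z25.png

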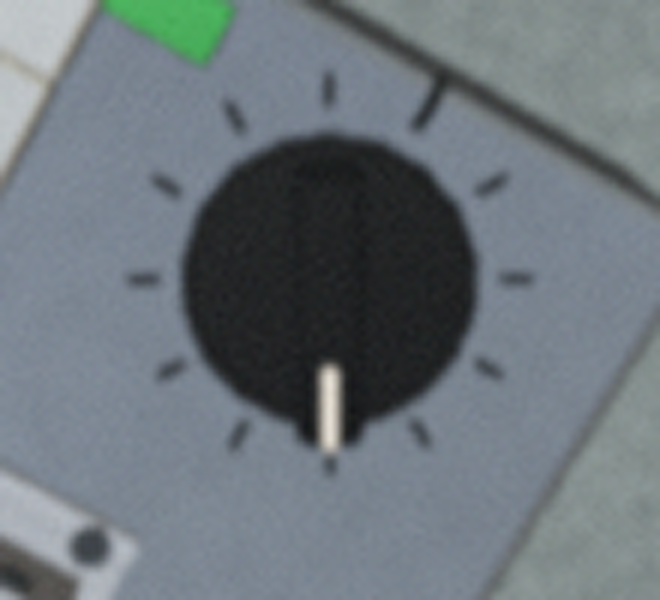

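```bash
python3 - <<'E'
from h import *
s=load('s25');c=load('c25')
print('handle end',wd(tri(s,(230+245/2.5,200+118/2.5),c,(280+112/2.5,130+229/2.5))).round(4))
state(); ctrl.finish_job()
E
```

```text
handle end [-0.0017 -0.1742  0.1439]
t 41.95 pos [ 0.6365 -0.0252  0.3378] F [-0.4  0.2 -0.2] open 0.0428
[[0.839, 0.544, -0.006], [0.544, -0.839, -0.002], [-0.006, -0.001, -1.0]]
the job is handed in; nothing more can be done
```

I put the three grey turbines in the drying chamber, shut the lid and threw the clamp right down. I then set the thermostat and the timer and handed the job in at about 42 s. No verdict came back, so the results below are from my own last checks.

- **Turbines:** all three stand upright on the chamber floor, seen through the lid's glass. I saw no fourth grey one on the bench and left the orange and yellow look-alikes alone.
- **Lid:** shut. It met firm resistance when pressed, with the fingertips at 128 mm, which is the height of the shut lid's top.
- **Clamp:** the handle is level; its end measured 144 mm above the bench, within about 5 mm of where a fully clamped handle should be. The holding arm is on the lid's edge.
- **Thermostat:** the pointer is at 162.0–162.7°, against 162° for 60 °C, and lies on the seventh tick.
- **Timer:** the pointer is at about 150°, on the fifth click (25 minutes). It started on the second click.
- **Mask, tub and receiver:** I never touched them and they looked unmoved, but I did not measure their positions at the end.

No check failed or disagreed with another. The gripper rode up 3 to 6 mm with about 10 N of push-back whenever it closed on something, but every grasp held.

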